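# Hang a ware-rack bracket and pull-test it

## Task

Hang the loose arm bracket by its two keyholes on the two bare studs of the ware rack, dropped fully home on both. Then prove that it holds before any ware goes on it: pull it straight out from the rack with about 15 N, never more than 25 N, keep that pull on for one second, and leave the bracket hanging there on both studs, released. Do not disturb the cups and the jar.

Things in the scene. Friction and masses are not known exactly. Their poses are not given: they have to be found in the camera images.
- arm (a point): Loose steel bracket (0.28-0.5 kg) at mid-arm: upright back plate 124 wide, 66 high, 4 thick; square-tube arm 25 wide (y), 30 high runs from mid lower edge of its front, ends 100 mm from the plate's back face. Starts with arm and plate edge flat on the table. Point: mid width, 15 mm above arm's underside, 60 mm before the back face. +x from arm's free end to plate, +y left, +z up.
- slot_left (a point): Left (+y) keyhole of the bracket plate, 42 mm left of the middle. Wide opening 22 mm across, centre 28 mm above plate's lower edge; above it, past 45-degree shoulders, a slot 11 mm wide, closed at the top 50 mm above the edge. Point: where a stud's shank lies when home, 46 mm above the edge (18 mm above the opening's centre), mid thickness (2 mm from back face). Axes as arm.
- slot_right (a point): The same point in the right (-y) keyhole, 42 mm right of the middle. The bracket's centre of mass is about 25 mm before the plate's back face.
- mount: Fixed dark stud plate with the two bare studs, 130 wide, 92 high, on the rail. Origin on its front face midway between the studs, 160 mm up; +x into the rack, +y left as one faces the rack, +z up. Heads pass the wide openings; lowering the bracket 18 mm then locks it. Home, it has 3 mm play along x, 1.5 mm each way sideways. Rigid past the play: feel the pull. Axes as the rack's.
- seat_left (a point): Middle of the left stud's shank, 42 mm left of the plate's middle, 3.5 mm before its face: where slot_left belongs. The stud sticks out 12 mm along -x: shank 8 mm diameter, 7 mm long, then the head. Axes as mount.
- seat_right (a point): The same of the right (-y) stud: where slot_right belongs.
- fitted: The neighbouring place on the same rail, 220 mm to one side of mount: same stud plate with an identical bracket fixed for good, hanging as the loose one should. Origin and axes as mount.
- rack: Fixed bench ware rack of pale tube at the robot's right, its open front turned to the robot's left. Origin on the table under the middle of the back rail's front face; +x from front to back, +y to the left as one faces the rack. Rail: flat bar, 100-200 mm high up. End posts 24 mm square, 372 mm tall, at y = +-270 mm, x = +20 and -120 mm.
- front_pole (a point): Middle of the front one of three level 16 mm poles overhead along the rack's y, 355 mm above the table, two 55 and 120 mm before the rail's face (this one 120), one 20 mm behind it. No room for an upright gripper under or between them: the hand must lean out of the rack 30 to 45 degrees, fingers pointing into the rack and down.
- cup_a: Unglazed flared cup, 84 mm across the rim, 108 mm tall, standing on the table. Origin under its centre. Leave alone.
- cup_b: Another cup, the same. Leave alone.
- jar: White lidded jar, 74 mm diameter, 100 mm tall, standing on the table. Origin under its centre. Leave alone.
- heads: The two stud heads, 84 mm apart: each 16 mm diameter, 5 mm thick, front edge bevelled 2 mm. Origin: midway between them, on the line of their rear faces, 7 mm before the stud plate. Axes as mount.
- foot (a point): Middle of the lower edge of the bracket plate's back face. Hanging free, it leans against the stud plate; pulled straight out, it comes clear by up to 3 mm. Axes as arm.
There are look-alikes about, which are no part of the job. Leave any blue look-alike of the part that bears arm alone.

How it is judged (in metres and radians):
On the way, in this order (a step that is already met when the one before it is completed fails the run):
1. The bracket hangs home on both studs: each shank within 5 mm of its place in the slot (distance between slot_left and seat_left below 0.005 m and distance between slot_right and seat_right below 0.005 m), for 0.2 s.
2. The bracket, home on both studs, is pulled straight out: the heads hold it back with 9 to 22 N in all and its foot is clear of the stud plate, for 0.8 s (contact force between bracket and heads between 9 and 22 N and x of foot in the frame of mount below -0.0007 m and distance between slot_left and seat_left below 0.006 m and distance between slot_right and seat_right below 0.006 m), for 0.8 s.
At the end, for the whole second after the job is handed in: The bracket hangs released and at rest on both studs, each shank within 5 mm of its place at the closed end of its slot; cups and jar stand where they stood (all of step 1 and linear speed of bracket below 0.02 m/s); the robot touches nothing.
It fails at once if The hung bracket is pulled against the stud heads with more than 25 N (contact force between bracket and heads above 25 N and distance between slot_left and seat_left below 0.006 m and distance between slot_right and seat_right below 0.006 m).
It fails at once if A cup or the jar is moved more than 20 mm (distance of any of cup_a, cup_b, jar from where it was at the start of the episode above 0.02 m).
It also fails if it takes over 48 s, if anything falls off the work surface, if the arm or the gripper's body presses on something with over 40 N, if the wrist force passes 120 N, or if a joint passes its speed limit or range.

## Robot

A 6-joint arm with a two-finger parallel gripper is mounted at the origin on the work surface. World frame = base frame: x ahead of the robot, y to its left, z up, the work surface at z = 0. Lengths are in mm, angles in rad, forces in N, time in s.
With the tool pointing down it reaches from about 275 to 1000 mm from the base axis. Payload 8.4 kg.
Tool frame: the origin (TCP) lies at the very end of the fingers, on their centre line; the grasp point (between the pads) lies 19 mm behind it; z points along the fingers, y is the direction in which the jaws open and shut (so a half turn about z gives the same grasp; the last joint's range is limited). The gripper opens to 85 mm and grips with 20 to 120 N. Pads are 22 mm wide; open, the fingers measure 114 mm over their backs; the gripper's body (76 mm by 85 mm) begins 54 mm behind the grasp point. The pads swing forward as they close: fully open they stand 13 mm farther back than shut.
Start: joints at [1.152, 0.353, 1.633, -0, 1.155, -0.002], TCP at [253.022, 571.496, 231.281] pointing down, gripper open.
Joint ranges: [-2.63, 2.63], [-0.92, 2.1], [0.06, 2.66], [-1.3, 4.44], [0, 2.69], [-3.02, 3.02]. Speed limits (rad/s): [2.22, 2.22, 2.79, 3.14, 3.14, 3.14].

## Interface

Orientations are given as [roll, pitch, yaw] about the fixed x, y, z axes, in that order (R = Rz(yaw) Ry(pitch) Rx(roll)).
In Python, from rig import manip gives the robot as it stands.
- The arm moves only by the tool apply_moves, never from a script. Its argument "commands" is a list of rows, each an object with "offset": the shift along the world's x, y, z in m, a list of three; "angular": the turn, a rotation vector about the world's x, y, z in rad, a list of three. A call has 1 to 12 rows; each row shifts and turns the pose as measured when the row begins; what a row does not reach is not made up. A row lasts 1/10 s, in which the tool goes at most 50 mm and 8.59 degrees, less where a joint would pass 70% of its speed; a pose out of reach is approached as far as the arm can. A call with a gripper value outside its range is refused whole. "hand" is the finger opening in m, from 0 to 0.0854, set as the call begins (left out, the last holds). The fingers move at their own pace and stop on an object; "squeeze" is the grip in N (left out, the last holds). Time passes only in rows, so rows that do not move let the fingers close. It gives the time, the measured TCP pose, the force and the opening at its end, in the units of the state.
- manip.state(): the state, without advancing time (a new reading comes with each control period).
- manip.read_camera(name): name is "scene" or "top" or "wrist"; returns a dict with "pixels" (384x512x3 uint8, blue, green, red), "camera_matrix" (3x3 intrinsics, pixels), "R" (3x3) and "t" (3): a world point X has camera coordinates R X + t. Camera axes: x right, y down, z forward; pixel columns grow to the right and rows downward; lengths in mm; the calibration is good to about 2 mm. A picture is of the moment at which its call begins. There is no depth.
- manip.close_job(): hands the job in, once; it reports no verdict.
The state is a dict: "time": time; "qpos": joint angles; "joint_velocities": joint speeds; "joint_efforts": joint torques, N m; "position": TCP position; "orientation": TCP orientation; "ft_force": force on the tool from outside, world axes, zero at the start; "moment": the same for the moment, N m; "gripper_width": opening from 0.0 (shut) to 1.0 (fully open).
Only numpy, scipy, OpenCV 4.12 (cv2) and the standard library are available. Lean on these libraries where they do the work, as an engineer would, in place of code of your own. Each camera call takes 0.05 s, during which the arm holds its last target.

## Working session

There is one attempt and no reset: what is moved stays moved. The work goes in short steps, Python scripts to look and compute and a tool call to move; the robot and the scene stay as the last step left them, time stands still between calls to the robot, and variables do not carry over. Pictures are saved under pics/ and viewed, and the job is handed in when it is done.

Besides the shell and the picture viewer there is one more tool, called after ">>>" by a JSON object that holds its "method" and its "body", one argument or row to a line. apply_moves: Moves the arm, as the interface text tells. Its arguments: {"type":"object","properties":{"commands":{"type":"array","items":{"type":"object","properties":{"offset":{"type":"array","items":{"type":"number"}},"angular":{"type":"array","items":{"type":"number"}}}}},"hand":{"type":"number"},"squeeze":{"type":"number"}},"required":["commands"]}

```bash
ls; mkdir -p pics; cat > h.py <<'E'
import numpy as np, cv2, pickle
from rig import manip
def snap(n,tag):
    c=manip.read_camera(n); cv2.imwrite(f'pics/{tag}.png',c['pixels']); pickle.dump(c,open(f'pics/{tag}.pkl','wb')); return c
def load(tag): return pickle.load(open(f'pics/{tag}.pkl','rb'))
def crop(tag,x0,y0,w,h,s,out):
    im=load(tag)['pixels'][y0:y0+h,x0:x0+w]; im=cv2.resize(im,None,fx=s,fy=s,interpolation=cv2.INTER_CUBIC)
    cv2.imwrite(f'pics/{out}.png',im)
def ray(c,u,v):
    d=np.linalg.inv(np.array(c['camera_matrix']))@[u,v,1]; R=np.array(c['R']);t=np.array(c['t']).ravel()
    return -R.T@t, R.T@d
def atz(c,u,v,z):
    o,d=ray(c,u,v); return o+d*(z-o[2])/d[2]
def tri(obs):
    A=np.zeros((3,3));b=np.zeros(3)
    for c,u,v in obs:
        o,d=ray(c,u,v);d/=np.linalg.norm(d);P=np.eye(3)-np.outer(d,d);A+=P;b+=P@o
    X=np.linalg.solve(A,b); return X,[np.hypot(*(proj(c,X)-[u,v])) for c,u,v in obs]
def proj(c,X):
    X=np.atleast_2d(X); p=(np.array(c['camera_matrix'])@(np.array(c['R'])@X.T+np.array(c['t']).reshape(3,1))).T
    r=p[:,:2]/p[:,2:]; return r[0] if len(r)==1 else r
E
python3 - <<'E'
from h import *
print(manip.state())
for n in('scene','top','wrist'):
    c=snap(n,n+'0'); o,d=ray(c,256,192); print(n,c['camera_matrix'][0],o,d)
E
```

```text
pics
{'time': 0.0, 'qpos': array([ 1.15160389e+00,  3.53674387e-01,  1.63414902e+00,  3.26364435e-05,
        1.15518803e+00, -2.40143385e-03]), 'joint_velocities': array([ 1.04997562e-03,  8.84294993e-04, -1.23190114e-03,  2.77714347e-03,
       -1.48994886e-03,  7.17559308e-05]), 'joint_efforts': array([-1.98020280e-03, -6.05272579e+01, -3.42055929e+01, -3.17588783e-04,
        9.99634067e-03, -1.51553769e-05]), 'position': array([252.81269477, 571.05842173, 230.53892398]), 'orientation': array([-3.14017395e+00, -3.32464278e-05,  2.72478843e+00]), 'ft_force': array([ 0.28554907, -0.21508391,  0.65656125]), 'moment': array([-0.01274004, -0.0031349 ,  0.02653993]), 'gripper_width': 1.0002188798624367}
scene [462.38243891   0.         253.52012986] [ 785.87195623  644.93486868 1472.13527284] [-0.21642861 -0.39590433 -0.89244276]
top [486.91785573   0.         256.7526435 ] [ 375.33249557   79.4718409  1531.89035752] [ 0.09453408  0.00508993 -0.99551491]
wrist [269.3226542    0.         253.59570651] [179.27787987 604.69852884 373.53017102] [ 0.30003436 -0.12468843 -0.94581928]
```

View pics/scene0.png

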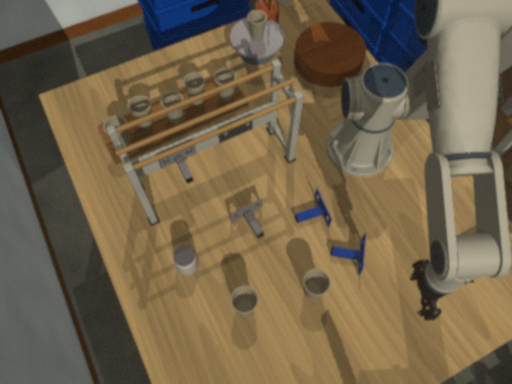

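View pics/top0.png

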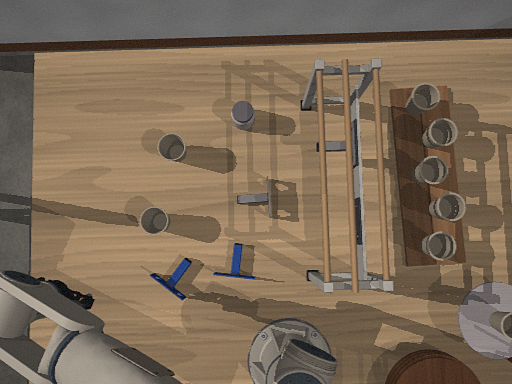

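View pics/wrist0.png

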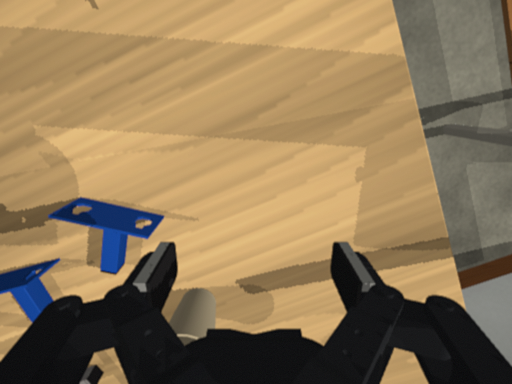

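Grey bracket (top 255,198; scene 248,215) is the loose one; the two blue ones (top 178,278 and 236,262) are look-alikes. The fitted bracket is at top (332,146), and the bare stud plate is near top (358,220). I'll enlarge these to confirm.

```bash
python3 - <<'E'
from h import *
crop('top0',220,160,80,60,10,'c1')
crop('scene0',210,180,80,60,10,'c2')
crop('top0',295,50,110,250,3,'c3')
crop('scene0',90,60,220,165,3.6,'c4')
c=load('top0')
for z in(0,30): print(z,atz(c,238,198,z),atz(c,269,180,z),atz(c,269,216,z))
E
```

```text
0 [503.4724262  144.66243828   0.        ] [557.73769563  45.03749447   0.        ] [443.80880567  48.64144585   0.        ]
30 [500.96297904 143.38576863  30.        ] [554.16553658  45.71184455  30.        ] [442.46778978  49.24521742  30.        ]
```

View pics/c1.png

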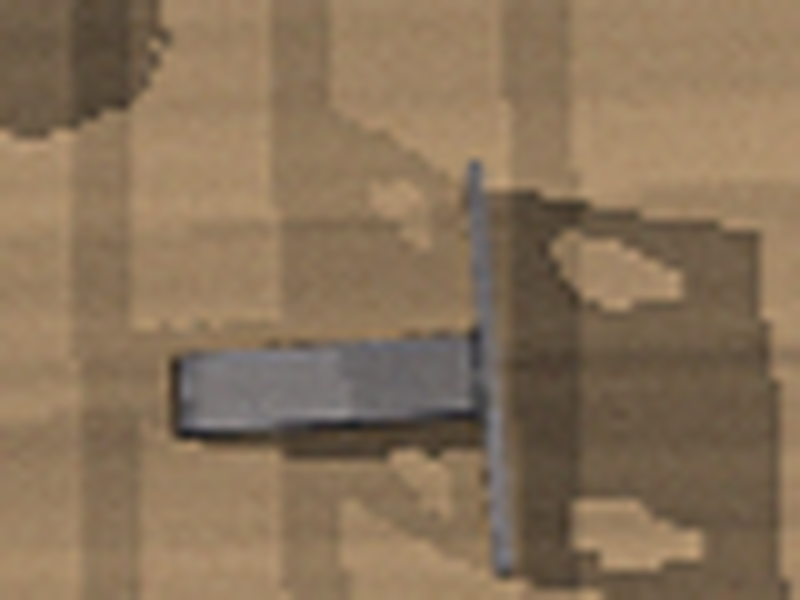

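View pics/c2.png

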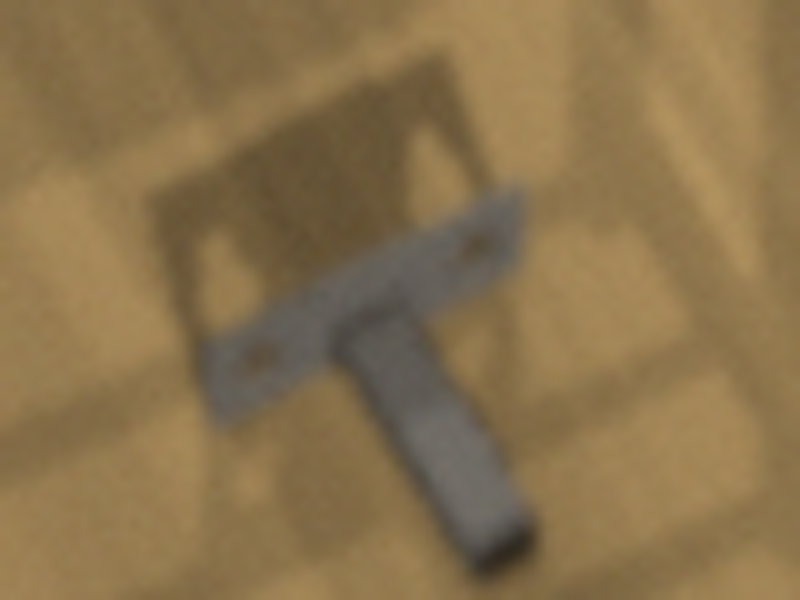

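View pics/c3.png

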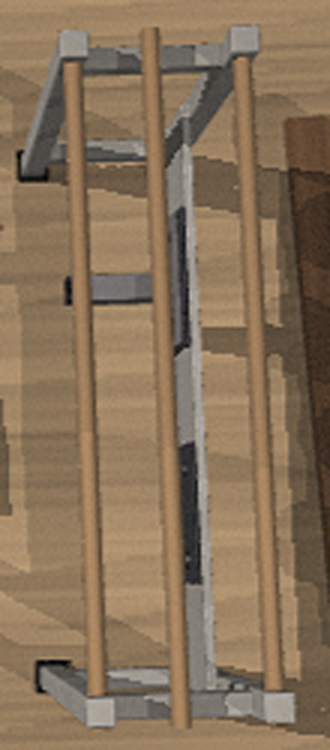

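View pics/c4.png

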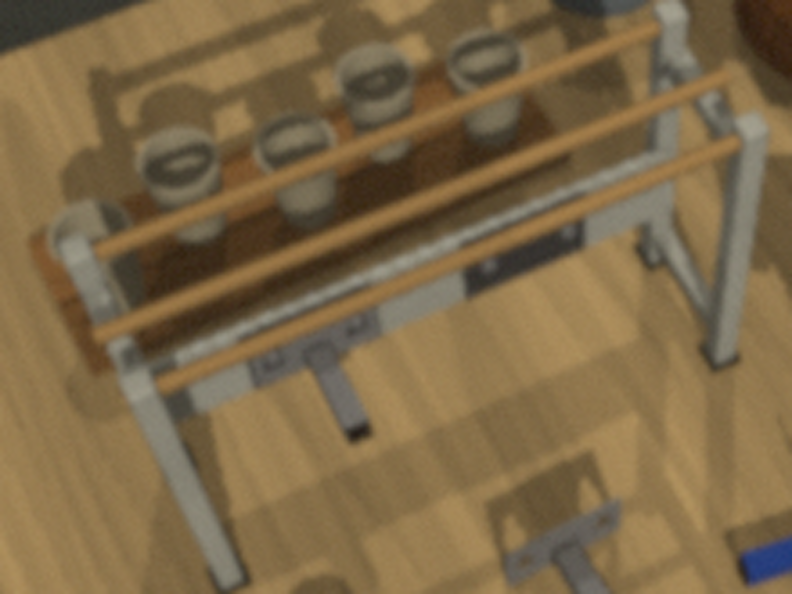

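```bash
python3 - <<'E'
from h import *
c=load('scene0');t=load('top0')
for p in((226.1,134.4),(248.3,125)): print(atz(c,*p,160))
print('rack posts top', [atz(t,*p,372) for p in((320,65),(376,63),(328,286),(393,285))])
print('cups',[atz(t,*p,105) for p in((172,147),(154,220))],atz(t,242,112,100))
s=manip.state(); from scipy.spatial.transform import Rotation as Ro
R=Ro.from_euler('xyz',s['orientation']).as_matrix()
w=load('wrist0'); o,d=ray(w,256,192)
print('cam in tool',R.T@(o-s['position'])); print(R.T@np.array(w['R']).T); print(w['camera_matrix'])
# target: lean 40
a=np.radians(40); y=np.array([1,0,0]);z=np.array([0,-np.sin(a),-np.cos(a)]);x=np.cross(y,z)
T=np.stack([x,y,z],1)
print('rotvec total', Ro.from_matrix(T@R.T).as_rotvec())
E
```

```text
[ 455.61330226 -177.72049926  160.        ]
[ 371.13981112 -177.18073628  160.        ]
rack posts top [array([793.65529862, -80.63656792, 372.        ]), array([ 794.38827988, -218.01499688,  372.        ]), array([259.0043865 , -77.03119238, 372.        ]), array([ 256.96559146, -229.34410601,  372.        ])]
cups [array([652.63076445, 332.56624583, 105.        ]), array([437.32721668, 388.00280487, 105.        ])] [753.75741452 121.81385207 100.        ]
cam in tool [  80.86879573    0.7077285  -142.80484029]
[[ 1.44459195e-03 -9.48304085e-01 -3.17359851e-01]
 [ 9.99998459e-01  1.68637193e-03 -4.87155715e-04]
 [ 9.97158498e-04 -3.17358658e-01  9.48305060e-01]]
[[269.3226542    0.         253.59570651]
 [  0.         269.3226542  189.87548448]
 [  0.           0.           1.        ]]
rotvec total [-0.61707196 -0.40295253 -1.10427375]
```

>>> {"method": "apply_moves", "body": {
  "commands": [
    {"offset": [0.025, -0.04, 0.002], "angular": [-0.0617, -0.0403, -0.1104]},
    {"offset": [0.025, -0.04, 0.002], "angular": [-0.0617, -0.0403, -0.1104]},
    {"offset": [0.025, -0.04, 0.002], "angular": [-0.0617, -0.0403, -0.1104]},
    {"offset": [0.025, -0.04, 0.002], "angular": [-0.0617, -0.0403, -0.1104]},
    {"offset": [0.025, -0.04, 0.002], "angular": [-0.0617, -0.0403, -0.1104]},
    {"offset": [0.025, -0.04, 0.002], "angular": [-0.0617, -0.0403, -0.1104]},
    {"offset": [0.025, -0.04, 0.002], "angular": [-0.0617, -0.0403, -0.1104]},
    {"offset": [0.025, -0.04, 0.002], "angular": [-0.0617, -0.0403, -0.1104]},
    {"offset": [0.025, -0.04, 0.002], "angular": [-0.0617, -0.0403, -0.1104]},
    {"offset": [0.025, -0.04, 0.002], "angular": [-0.0617, -0.0403, -0.1104]}
  ]
}}

```text
time: 1.15
position: [506.9, 159.3, 251.8]
orientation: [3.121, 0.72, 1.524]
ft_force: [0.4, 1.0, -1.0]
gripper_width: 0.999
```

```bash
cat >> h.py <<'E'
from scipy.spatial.transform import Rotation as Ro
def goalR(a,yaw=0,roll=0):
    a=np.radians(a); y=np.array([1,0,0]);z=np.array([0,-np.sin(a),-np.cos(a)]);x=np.cross(y,z)
    return Ro.from_euler('z',yaw).as_matrix()@np.stack([x,y,z],1)
def todo(P,Rg):
    s=manip.state(); R=Ro.from_euler('xyz',s['orientation']).as_matrix()
    print('t',s['time'],'pos',s['position'].round(1),'doff',(np.array(P)-s['position']).round(1),'rv',Ro.from_matrix(Rg@R.T).as_rotvec().round(4),'q',s['qpos'].round(2),'F',s['ft_force'].round(2),'M',s['moment'].round(2),'g',round(s['gripper_width'],3))
E
python3 -c "
from h import *
todo([500,130,180],goalR(40))"
```

```text
t 1.15 pos [506.9 159.3 251.8] doff [ -6.9 -29.3 -71.8] rv [0.0224 0.0149 0.0335] q [ 0.64  0.44  1.66 -0.55  1.54  0.84] F [ 0.44  0.96 -0.97] M [ 0.37 -0.03 -0.03] g 0.999
```

>>> {"method": "apply_moves", "body": {
  "commands": [
    {"offset": [-0.003, -0.015, -0.036], "angular": [0.011, 0.007, 0.017]},
    {"offset": [-0.003, -0.015, -0.036], "angular": [0.011, 0.007, 0.017]},
    {"offset": [0, 0, 0], "angular": [0, 0, 0]}
  ]
}}

```text
time: 1.45
position: [503.5, 123.9, 177.1]
orientation: [3.138, 0.701, 1.56]
ft_force: [-0.6, -0.2, 0.3]
gripper_width: 0.998
```

```bash
python3 -c "
from h import *
todo([500,130,180],goalR(40))
snap('wrist','w1')
im=load('w1')['pixels'][::-1,::-1]; cv2.imwrite('pics/w1r.png',cv2.resize(im,None,fx=1.5,fy=1.5))"
```

```text
t 1.45 pos [503.5 123.9 177.1] doff [-3.5  6.1  2.9] rv [0.0026 0.0024 0.0083] q [ 0.6   0.49  1.77 -0.57  1.37  0.86] F [-0.63 -0.17  0.33] M [ 0.28  0.04 -0.01] g 0.998
```

View pics/w1r.png

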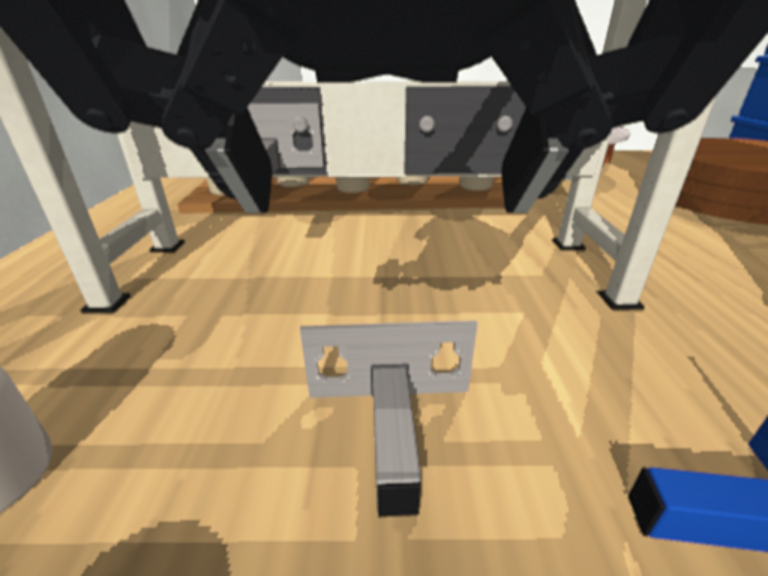

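Rotated wrist view: grey bracket plate centre (390,360), keyholes at (332,362) and (445,357), arm end (398,495). Dark stud plate with bare studs at (427,124) and (505,123). Second view next.

>>> {"method": "apply_moves", "body": {
  "commands": [
    {"offset": [-0.035, -0.02, 0.0], "angular": [0, 0, 0]},
    {"offset": [-0.035, -0.02, 0.0], "angular": [0, 0, 0]},
    {"offset": [0, 0, 0], "angular": [0.0026, 0.0024, 0.0083]}
  ]
}}

```text
time: 1.8
position: [435.6, 87.7, 183.0]
orientation: [3.131, 0.696, 1.565]
ft_force: [-0.3, -0.1, -0.3]
gripper_width: 0.998
```

```bash
python3 -c "
from h import *
todo([500,130,180],goalR(40))
snap('wrist','w2')
for k in('w1','w2'):
  im=load(k)['pixels'][::-1,::-1]; cv2.imwrite('pics/%sr.png'%k,cv2.resize(im,None,fx=1.5,fy=1.5))
def rc(k,x0,y0,w,h,s,o):
  im=load(k)['pixels'][::-1,::-1][y0:y0+h,x0:x0+w]; cv2.imwrite('pics/%s.png'%o,cv2.resize(im,None,fx=s,fy=s,interpolation=cv2.INTER_CUBIC))
rc('w1',190,200,140,150,5,'w1b')
rc('w1',265,60,90,60,8,'w1s')
"
```

```text
t 1.8 pos [435.6  87.7 183. ] doff [64.4 42.3 -3. ] rv [-0.0026  0.0078 -0.0007] q [ 0.61  0.37  1.94 -0.58  1.32  0.91] F [-0.33 -0.15 -0.31] M [0.26 0.01 0.06] g 0.998
```

View pics/w2r.png

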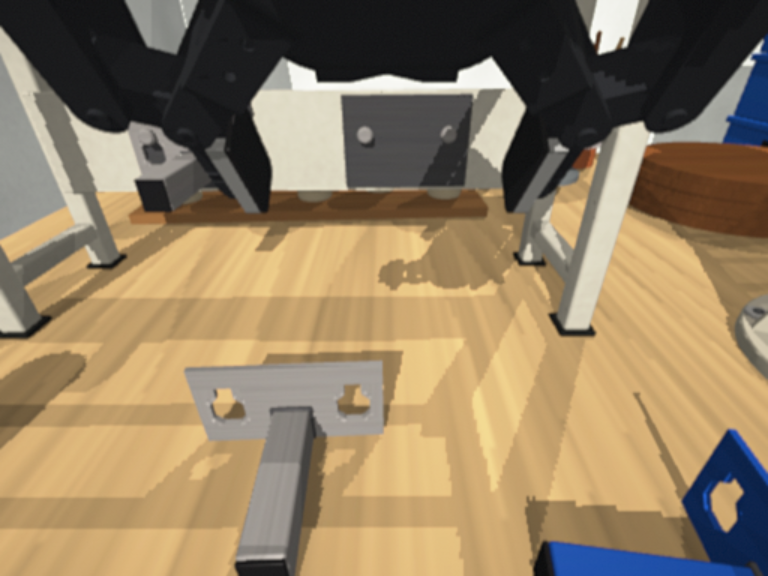

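View pics/w1b.png

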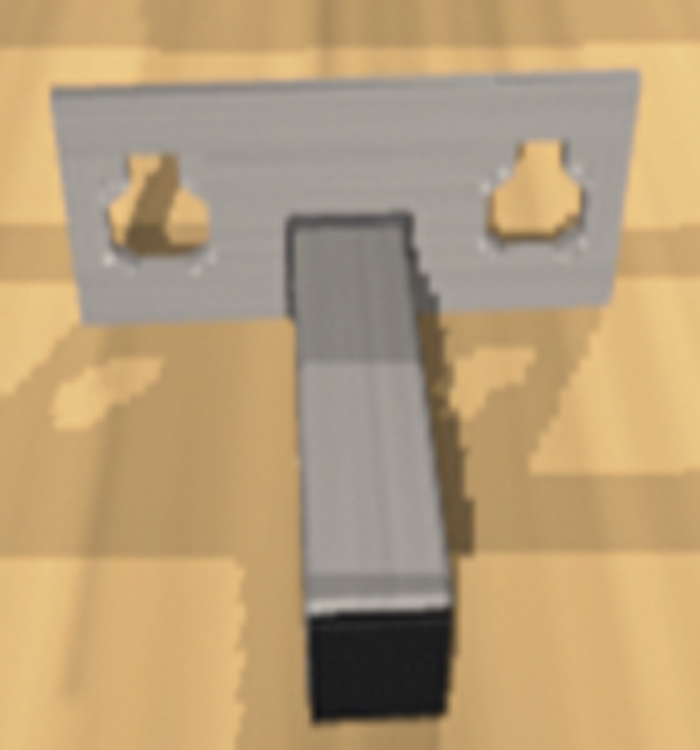

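View pics/w1s.png

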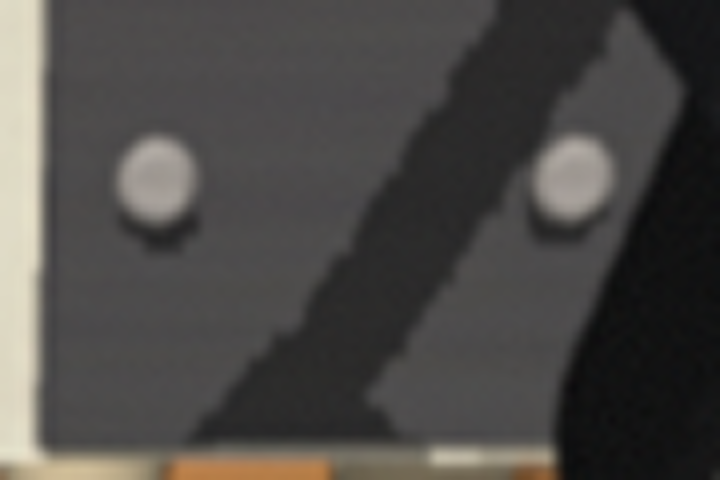

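```bash
python3 -c "
from h import *
def rc(k,x0,y0,w,h,s,o):
  im=load(k)['pixels'][::-1,::-1][y0:y0+h,x0:x0+w]; cv2.imwrite('pics/%s.png'%o,cv2.resize(im,None,fx=s,fy=s,interpolation=cv2.INTER_CUBIC))
rc('w2',115,230,150,154,5,'w2b')
rc('w2',220,55,100,75,8,'w2s')
"
```

```text
(no output)
```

View pics/w2b.png

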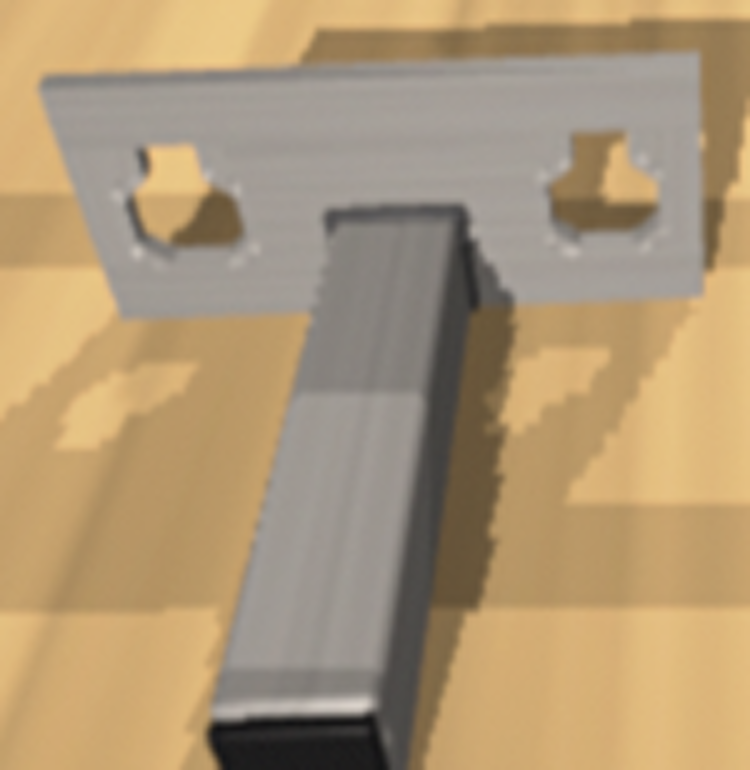

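View pics/w2s.png

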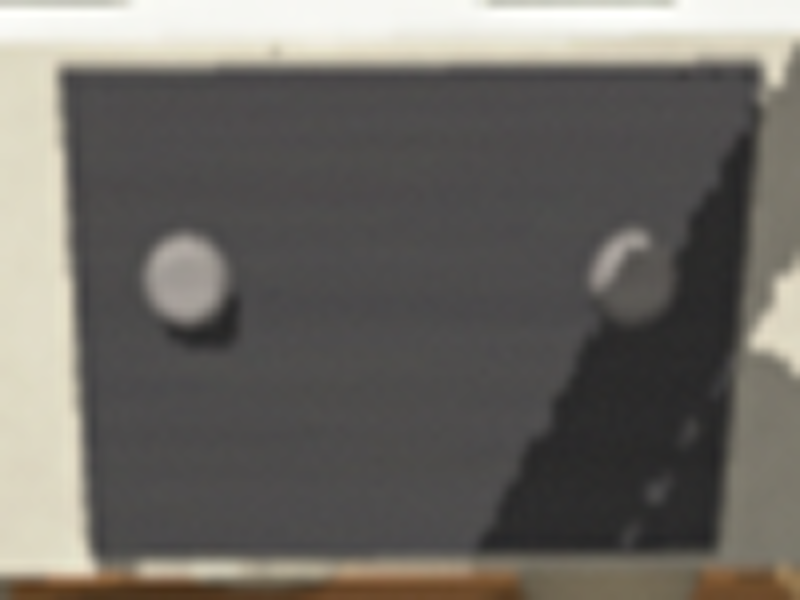

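```bash
cat > fit.py <<'E'
from h import *
from scipy.optimize import least_squares
def pix(x0,y0,s,p): 
    ur=x0+(p[0]+.5)/s-.5; vr=y0+(p[1]+.5)/s-.5; return (511-ur,383-vr)
def fit(obs,p0,extra=0,free=4):
    # obs: (cam, local, pix); params x,y,z,yaw ; local x axis = world -y
    def loc(p,L):
        L=np.array([l(p) if callable(l) else l for l in L]); return Ro.from_euler('z',-np.pi/2+p[3]).as_matrix()@L.T
    def f(p): 
        return np.concatenate([proj(c,Ro.from_euler('z',-np.pi/2+p[3]).as_matrix()@np.array(l(p) if callable(l) else l,float)+p[:3])-np.array(q) for c,l,q in obs])
    r=least_squares(f,p0,loss='soft_l1',x_scale=[10,10,10,.1]+[10]*(len(p0)-4)); return r.x,f(r.x).reshape(-1,2)
E
cat > a.py <<'E'
from fit import *
w1=load('w1');w2=load('w2')
B1=lambda p:pix(190,200,5,p);B2=lambda p:pix(115,230,5,p)
FTL,FTR,FBL,FBR=(-4,62,66),(-4,-62,66),(-4,62,0),(-4,-62,0);TL,TR,BL,BR=(-100,12.5,30),(-100,-12.5,30),(-100,12.5,0),(-100,-12.5,0)
o1=[(w1,FTL,B1((55,97))),(w1,FTR,B1((637,76))),(w1,FBL,B1((84,322))),(w1,FBR,B1((610,302))),(w1,TL,B1((307,612))),(w1,TR,B1((451,606))),(w1,BL,B1((314,720))),(w1,BR,B1((446,713)))]
o2=[(w2,FTL,B2((44,88))),(w2,FTR,B2((700,62))),(w2,FBL,B2((121,316))),(w2,FBR,B2((702,293))),(w2,TL,B2((212,725))),(w2,TR,B2((378,714)))]
for o in(o1,o2,o1+o2):
    x,r=fit(o,[500,47,0,0]); print('bracket',x.round(3),np.abs(r).max(), np.sqrt((r**2).mean()))
S1=lambda p:pix(265,60,8,p);S2=lambda p:pix(220,55,8,p)
HL,HR=(-12,42,0),(-12,-42,0)
m1=[(w1,HL,S1((157,180))),(w1,HR,S1((572,178))),(w1,lambda p:(0,65,p[4]),S1((42,448)))]
m2=[(w2,HL,S2((187,278))),(w2,HR,S2((632,278))),(w2,lambda p:(0,65,p[4]),S2((95,552))),(w2,lambda p:(0,-65,p[4]),S2((716,550))),(w2,lambda p:(0,65,p[4]+92),S2((62,70))),(w2,lambda p:(0,-65,p[4]+92),S2((760,68)))]
for o in(m2,m1+m2):
    x,r=fit(o,[413,-190,160,0,-50]); print('mount',x.round(3),np.abs(r).max(), np.sqrt((r**2).mean())); print(r.round(2).tolist())
E
python3 a.py
```

```text
bracket [ 5.02604e+02  4.44030e+01 -1.86100e+00  4.30000e-02] 1.280449698937332 0.5558975740793685
bracket [ 5.03038e+02  4.52480e+01 -1.52600e+00  4.90000e-02] 0.9826146393275508 0.4839671589782575
bracket [ 5.02861e+02  4.51020e+01 -1.33700e+00  4.60000e-02] 1.2788069772079211 0.5890882699648612
mount [ 4.17154e+02 -2.03077e+02  1.59884e+02 -1.90000e-02 -5.68730e+01] 0.34742147220612196 0.22627295359831906
[[-0.28, -0.08], [0.27, 0.1], [0.24, -0.13], [0.19, -0.35], [-0.33, 0.09], [-0.05, 0.31]]
mount [ 4.16954e+02 -2.01901e+02  1.60258e+02 -7.00000e-03 -5.71290e+01] 0.7260686570457437 0.30301311923381713
[[-0.0, -0.02], [0.32, -0.18], [0.73, 0.26], [-0.44, -0.03], [-0.04, 0.28], [0.23, -0.41], [0.02, -0.35], [-0.33, 0.03], [-0.25, 0.36]]
```

>>> {"method": "apply_moves", "body": {
  "commands": [
    {"offset": [0.03, 0.03, -0.015], "angular": [-0.001, 0.004, 0.023]},
    {"offset": [0.03, 0.03, -0.025], "angular": [-0.001, 0.004, 0.023]},
    {"offset": [0, 0, -0.01], "angular": [0, 0, 0]},
    {"offset": [0, 0, 0], "angular": [0, 0, 0]}
  ],
  "hand": 0.055
}}

```text
time: 2.25
position: [506.3, 158.4, 138.3]
orientation: [3.122, 0.689, 1.612]
ft_force: [0.3, 0.4, -0.1]
gripper_width: 0.645
```

```bash
python3 -c "
from h import *
todo([501.3,82.8,11.4],goalR(40,.046))"
```

```text
t 2.25 pos [506.3 158.4 138.3] doff [  -5.   -75.6 -126.9] rv [-0.01    0.0143 -0.0077] q [ 0.65  0.54  1.77 -0.58  1.3   0.9 ] F [ 0.32  0.36 -0.08] M [ 0.25 -0.   -0.02] g 0.645
```

>>> {"method": "apply_moves", "body": {
  "commands": [
    {"offset": [-0.003, -0.008, -0.04], "angular": [-0.005, 0.007, -0.004]},
    {"offset": [-0.002, -0.022, -0.03], "angular": [-0.005, 0.007, -0.004]},
    {"offset": [0, -0.022, -0.028], "angular": [0, 0, 0]},
    {"offset": [0, 0, 0], "angular": [0, 0, 0]}
  ]
}}

```text
time: 2.65
position: [505.5, 109.6, 43.1]
orientation: [3.129, 0.694, 1.611]
ft_force: [-0.2, 0.5, -0.2]
gripper_width: 0.643
```

```bash
python3 -c "
from h import *
todo([501.3,82.8,11.4],goalR(40,.046))
snap('wrist','w3')
im=load('w3')['pixels'][::-1,::-1]; cv2.imwrite('pics/w3r.png',cv2.resize(im,None,fx=1.5,fy=1.5))"
```

```text
t 2.65 pos [505.5 109.6  43.1] doff [ -4.2 -26.8 -31.7] rv [-0.0047  0.0096 -0.0021] q [ 0.59  0.66  1.85 -0.66  1.12  0.99] F [-0.16  0.47 -0.22] M [ 0.28  0.03 -0.07] g 0.643
```

View pics/w3r.png

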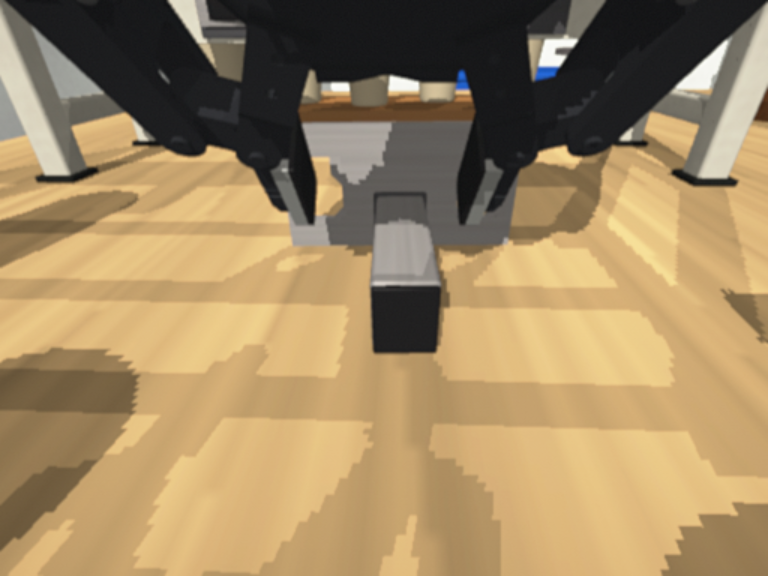

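Fingers (tips at 300,215 and 475,215) straddle the tube (centre 402,240), about 4 mm off in x, as computed. Continuing down.

>>> {"method": "apply_moves", "body": {
  "commands": [
    {"offset": [-0.004, -0.013, -0.014], "angular": [-0.004, 0.009, -0.002]},
    {"offset": [0, -0.012, -0.013], "angular": [0, 0, 0]},
    {"offset": [0, 0, 0], "angular": [0, 0, 0]}
  ]
}}

```text
time: 3.0
position: [505.6, 87.4, 19.5]
orientation: [3.129, 0.693, 1.611]
ft_force: [0.4, 0.0, -0.5]
gripper_width: 0.649
```

```bash
python3 -c "
from h import *
todo([501.3,82.8,11.4],goalR(40,.046))"
```

```text
t 3.0 pos [505.6  87.4  19.5] doff [-4.3 -4.6 -8.1] rv [-0.0051  0.0091 -0.0017] q [ 0.55  0.69  1.88 -0.7   1.07  1.01] F [ 0.37  0.02 -0.47] M [0.29 0.05 0.01] g 0.649
```

>>> {"method": "apply_moves", "body": {
  "commands": [
    {"offset": [-0.005, -0.004, -0.006], "angular": [-0.005, 0.009, -0.002]},
    {"offset": [-0.004, -0.003, -0.004], "angular": [-0.005, 0.009, -0.002]}
  ]
}}

```text
time: 3.2
position: [497.2, 80.5, 9.9]
orientation: [-3.131, 0.702, 1.621]
ft_force: [0.3, 0.3, 0.3]
gripper_width: 0.646
```

```bash
python3 -c "
from h import *
todo([501.3,82.8,11.4],goalR(40,.046))"
```

```text
t 3.2 pos [497.2  80.5   9.9] doff [4.1 2.3 1.5] rv [ 0.0044 -0.0078  0.0026] q [ 0.55  0.71  1.89 -0.7   1.06  1.02] F [0.35 0.25 0.31] M [ 0.34  0.04 -0.  ] g 0.646
```

>>> {"method": "apply_moves", "body": {
  "commands": [
    {"offset": [0.004, 0.002, 0.002], "angular": [0.0044, -0.0078, 0.0026]}
  ]
}}

```text
time: 3.3
position: [500.2, 82.0, 11.4]
orientation: [-3.139, 0.699, 1.618]
ft_force: [-0.6, 0.1, -0.2]
gripper_width: 0.642
```

```bash
python3 -c "
from h import *
todo([501.3,82.8,11.4],goalR(40,.046))"
```

```text
t 3.3 pos [500.2  82.   11.4] doff [ 1.1  0.8 -0. ] rv [ 0.0011 -0.0018  0.0003] q [ 0.55  0.71  1.89 -0.7   1.06  1.02] F [-0.57  0.1  -0.22] M [ 0.22  0.04 -0.01] g 0.642
```

>>> {"method": "apply_moves", "body": {
  "commands": [
    {"offset": [0, 0, 0], "angular": [0, 0, 0]}
  ]
}}

```text
time: 3.4
position: [501.0, 82.5, 11.7]
orientation: [-3.141, 0.699, 1.618]
ft_force: [-0.3, 0.8, 0.3]
gripper_width: 0.646
```

```bash
python3 -c "
from h import *
todo([501.3,82.8,11.4],goalR(40,.046))
snap('wrist','w4')
todo([501.3,82.8,11.4],goalR(40,.046))
im=load('w4')['pixels'][::-1,::-1]; cv2.imwrite('pics/w4r.png',cv2.resize(im,None,fx=1.5,fy=1.5))"
```

```text
t 3.4 pos [501.   82.5  11.7] doff [ 0.3  0.3 -0.3] rv [ 0.0004 -0.0006 -0.0002] q [ 0.55  0.71  1.89 -0.7   1.06  1.02] F [-0.26  0.81  0.34] M [0.31 0.02 0.01] g 0.646
t 3.45 pos [500.6  82.4  11.6] doff [ 0.7  0.4 -0.2] rv [ 0.0008 -0.0012 -0.    ] q [ 0.55  0.71  1.89 -0.7   1.06  1.02] F [ 0.14  0.03 -0.34] M [ 0.33  0.03 -0.01] g 0.646
```

View pics/w4r.png

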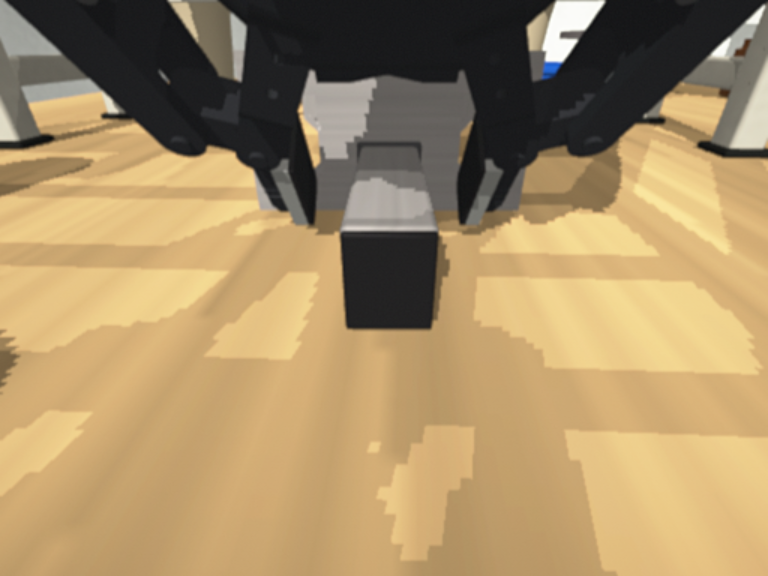

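Tube (centre 390,280) is centred between the fingers. Closing.

>>> {"method": "apply_moves", "body": {
  "commands": [
    {"offset": [0, 0, 0], "angular": [0, 0, 0]},
    {"offset": [0, 0, 0], "angular": [0, 0, 0]},
    {"offset": [0, 0, 0], "angular": [0, 0, 0]},
    {"offset": [0, 0, 0], "angular": [0, 0, 0]},
    {"offset": [0, 0, 0], "angular": [0, 0, 0]}
  ],
  "hand": 0.0,
  "squeeze": 90
}}

```text
time: 3.95
position: [500.9, 83.0, 12.3]
orientation: [-3.141, 0.698, 1.617]
ft_force: [-0.7, 0.7, -0.4]
gripper_width: 0.274
```

```bash
python3 -c "
from h import *
todo([501.3,82.8,11.4],goalR(40,.046))"
```

```text
t 3.95 pos [500.9  83.   12.3] doff [ 0.4 -0.2 -0.9] rv [ 0.0002 -0.0002 -0.0005] q [ 0.55  0.71  1.89 -0.7   1.06  1.02] F [-0.72  0.66 -0.45] M [ 0.31  0.08 -0.06] g 0.274
```

>>> {"method": "apply_moves", "body": {
  "commands": [
    {"offset": [0, 0, 0.03], "angular": [0, 0, 0]},
    {"offset": [0, 0, 0.03], "angular": [0, 0, 0]},
    {"offset": [-0.014, -0.02, 0.015], "angular": [0, 0, -0.01]},
    {"offset": [-0.014, -0.02, 0], "angular": [0, 0, -0.01]},
    {"offset": [-0.014, -0.02, 0], "angular": [0, 0, -0.01]},
    {"offset": [-0.014, -0.02, 0], "angular": [0, 0, -0.01]},
    {"offset": [-0.014, -0.02, 0], "angular": [0, 0, -0.01]},
    {"offset": [-0.014, -0.02, 0], "angular": [0, 0, -0.006]},
    {"offset": [0, -0.01, 0], "angular": [0, 0, 0]},
    {"offset": [0, 0, 0], "angular": [0, 0, 0]}
  ]
}}

```text
time: 4.95
position: [413.2, -48.1, 85.1]
orientation: [-3.142, 0.686, 1.56]
ft_force: [0.5, 0.1, -5.8]
gripper_width: 0.27
```

```bash
python3 -c "
from h import *
todo([417,-64,87],goalR(40,-.01))
snap('wrist','w5');snap('scene','s5')
im=load('w5')['pixels'][::-1,::-1]; cv2.imwrite('pics/w5r.png',cv2.resize(im,None,fx=1.5,fy=1.5))"
```

```text
t 4.95 pos [413.2 -48.1  85.1] doff [  3.8 -15.9   1.9] rv [-0.0116  0.0001  0.0004] q [ 0.38  0.45  2.16 -0.77  1.    0.98] F [ 0.5   0.05 -5.82] M [ 0.84 -0.07  0.01] g 0.27
```

View pics/w5r.png

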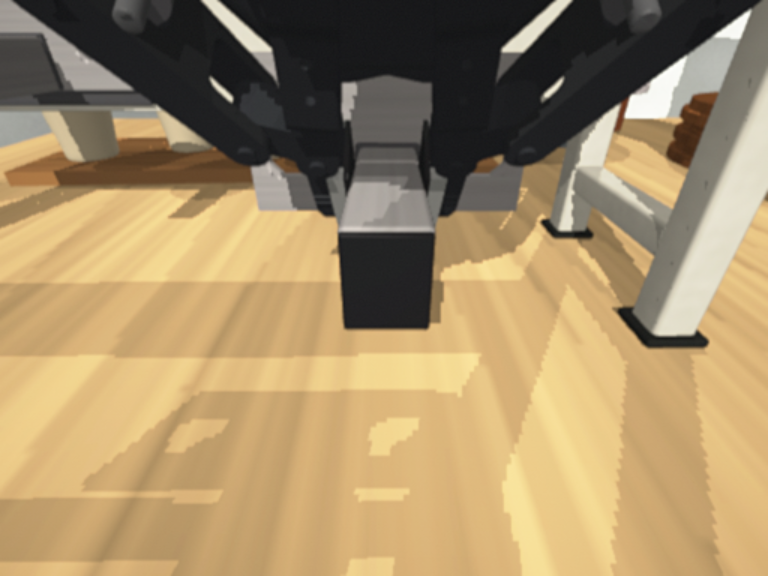

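View pics/s5.png

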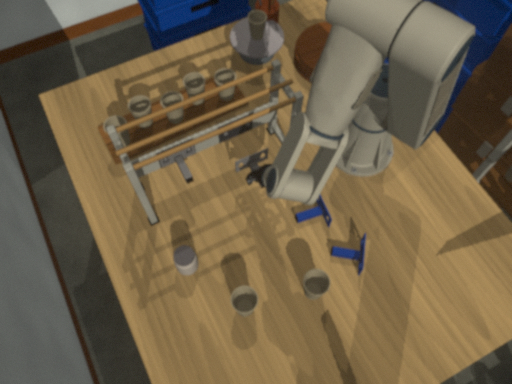

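>>> {"method": "apply_moves", "body": {
  "commands": [
    {"offset": [0.002, -0.015, 0.03], "angular": [-0.006, 0, 0]},
    {"offset": [0.002, -0.015, 0.03], "angular": [-0.006, 0, 0]},
    {"offset": [0, -0.015, 0], "angular": [0, 0, 0]},
    {"offset": [0, 0, 0], "angular": [0, 0, 0]},
    {"offset": [0, 0, 0], "angular": [0, 0, 0]}
  ]
}}

```text
time: 5.55
position: [423.0, -88.6, 146.6]
orientation: [3.136, 0.695, 1.561]
ft_force: [0.2, 0.4, -4.2]
gripper_width: 0.278
```

```bash
python3 -c "
from h import *
todo([416.9,-139.3,144],goalR(40,-.01))
snap('wrist','w6');snap('scene','s6');snap('top','t6')
im=load('w6')['pixels'][::-1,::-1]; cv2.imwrite('pics/w6r.png',cv2.resize(im,None,fx=1.5,fy=1.5))
crop('s6',190,100,100,75,8,'s6c');crop('t6',300,180,100,75,8,'t6c')"
```

```text
t 5.55 pos [423.  -88.6 146.6] doff [ -6.1 -50.7  -2.6] rv [-0.0034  0.0043 -0.0039] q [ 0.3   0.32  2.14 -0.77  1.07  0.83] F [ 0.17  0.39 -4.17] M [0.9  0.06 0.01] g 0.278
```

View pics/w6r.png

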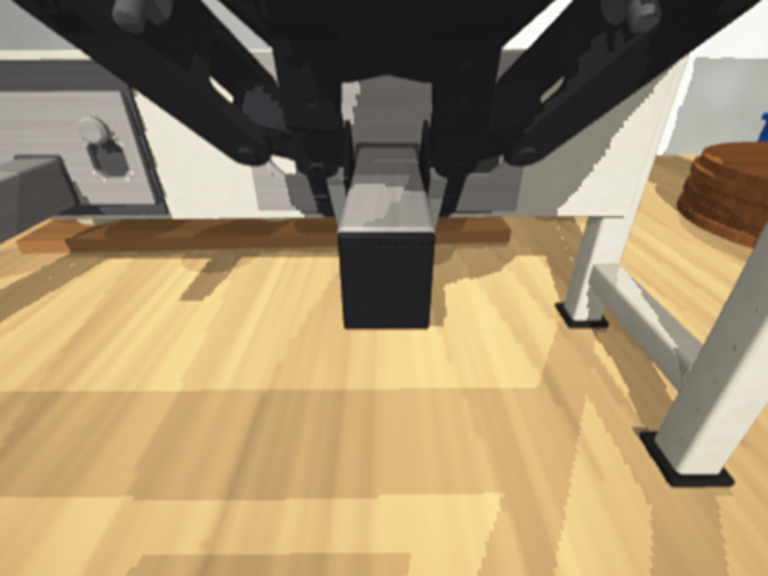

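View pics/s6c.png

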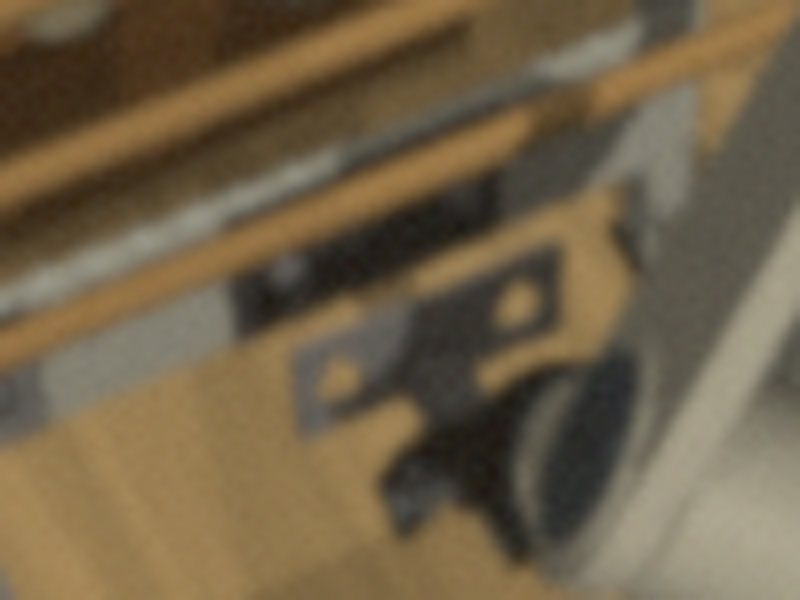

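View pics/t6c.png

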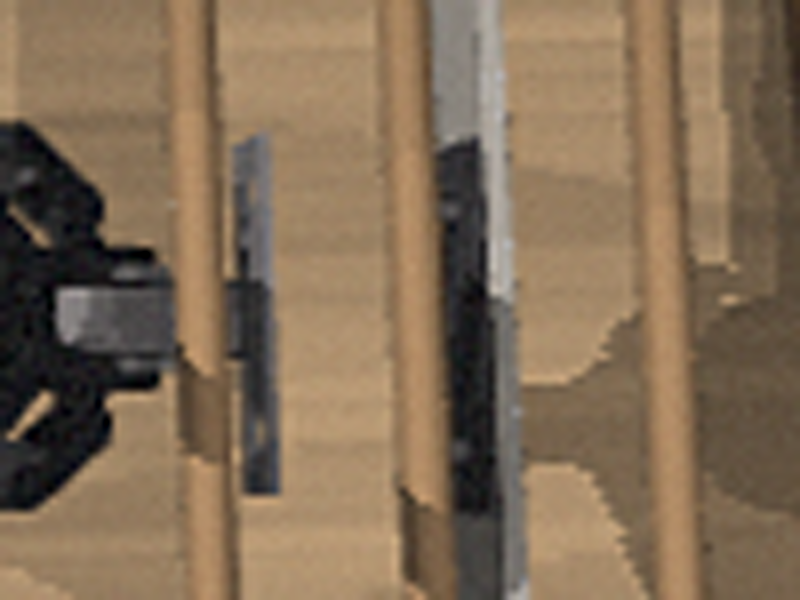

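>>> {"method": "apply_moves", "body": {
  "commands": [
    {"offset": [-0.003, -0.015, -0.001], "angular": [-0.0034, 0.0043, -0.0039]},
    {"offset": [-0.002, -0.012, 0], "angular": [0, 0, 0]},
    {"offset": [0, -0.01, 0], "angular": [0, 0, 0]},
    {"offset": [0, 0, 0], "angular": [0, 0, 0]},
    {"offset": [0, 0, 0], "angular": [0, 0, 0]}
  ]
}}

```text
time: 6.2
position: [416.1, -128.1, 143.8]
orientation: [-3.135, 0.7, 1.566]
ft_force: [0.1, -0.1, -4.3]
gripper_width: 0.271
```

```bash
python3 -c "
from h import *
todo([416.9,-139.3,144],goalR(40,-.01))"
```

```text
t 6.2 pos [ 416.1 -128.1  143.8] doff [  0.8 -11.2   0.2] rv [ 0.0014 -0.0052 -0.0013] q [ 0.21  0.31  2.17 -0.82  1.02  0.8 ] F [ 0.13 -0.12 -4.32] M [ 0.88 -0.05 -0.01] g 0.271
```

```bash
python3 -c "
from h import *
todo([416.9,-139.3,144],goalR(40,-.01))
snap('scene','s7');snap('top','t7')
todo([416.9,-139.3,144],goalR(40,-.01))
crop('s7',190,100,100,75,8,'s7c');crop('t7',320,190,64,64,12,'t7c')"
```

```text
t 6.2 pos [ 416.1 -128.1  143.8] doff [  0.8 -11.2   0.2] rv [ 0.0014 -0.0052 -0.0013] q [ 0.21  0.31  2.17 -0.82  1.02  0.8 ] F [ 0.13 -0.12 -4.32] M [ 0.88 -0.05 -0.01] g 0.271
t 6.3 pos [ 416.3 -127.7  143.9] doff [  0.6 -11.6   0.1] rv [ 0.0015 -0.005  -0.0019] q [ 0.21  0.31  2.17 -0.82  1.03  0.8 ] F [ 0.34 -0.67 -5.17] M [ 0.87 -0.02  0.05] g 0.273
```

View pics/s7c.png

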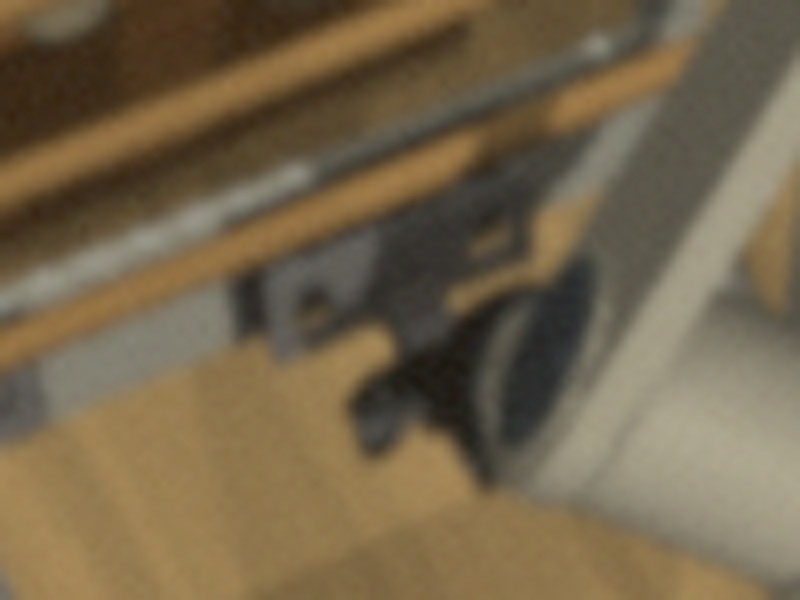

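View pics/t7c.png

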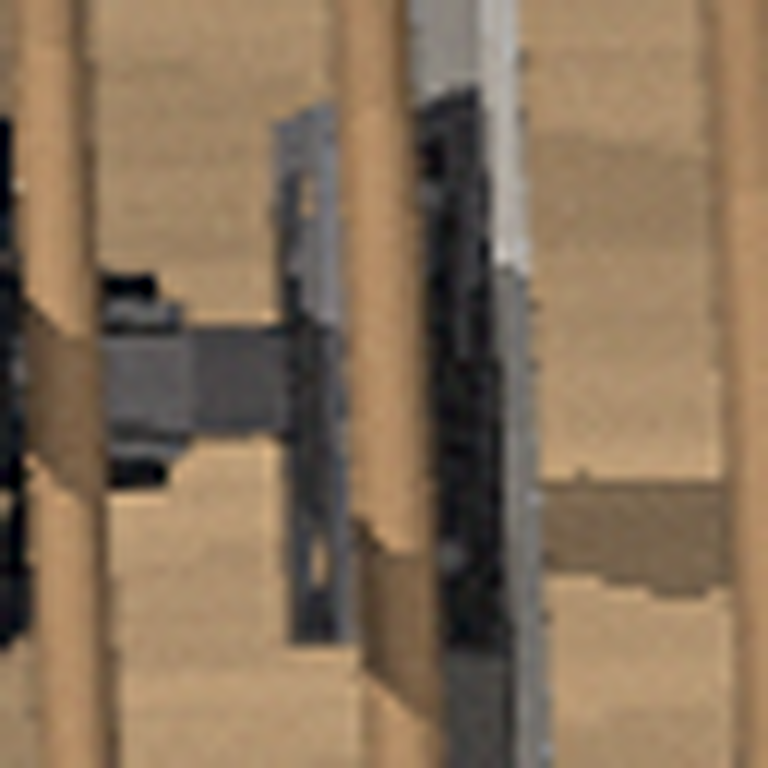

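```bash
cat > b.py <<'E'
from fit import *
t=load('t7')
def W(o,yaw,L): return Ro.from_euler('z',-np.pi/2+yaw).as_matrix()@np.array(L,float)+o
def cp(p): return ((p-[320,190]+.5)*12-.5).round(0)
foot=np.array([416.2+.1,-127.9-37.7,143.9-12]); 
for n,L in dict(FTL=(-4,62,66),FTR=(-4,-62,66),FBL=(-4,62,0),FBR=(-4,-62,0),armT=(-60,12.5,30),armTr=(-60,-12.5,30)).items(): print('br',n,cp(proj(t,W(foot,-.01,L))))
m=np.array([417,-202,160.2])
for n,L in dict(TL=(0,65,35),TR=(0,-65,35),BL=(0,65,-57),BR=(0,-65,-57),HL=(-12,42,0),HR=(-12,-42,0)).items(): print('mo',n,cp(proj(t,W(m,-.01,L))))
E
python3 b.py
```

```text
br FTL [326. 100.]
br FTR [347. 645.]
br FBL [277. 123.]
br FBR [296. 642.]
br armT [ 67. 328.]
br armTr [ 71. 435.]
mo TL [500.  80.]
mo TR [523. 650.]
mo BL [422. 112.]
mo BR [443. 646.]
mo HL [422. 191.]
mo HR [436. 551.]
```

>>> {"method": "apply_moves", "body": {
  "commands": [
    {"offset": [0.0, -0.008, 0], "angular": [0.0015, -0.005, -0.002]},
    {"offset": [0, -0.005, 0], "angular": [0, 0, 0]},
    {"offset": [0, -0.004, 0], "angular": [0, 0, 0]}
  ]
}}

```text
time: 6.6
position: [416.9, -145.2, 144.0]
orientation: [3.14, 0.698, 1.561]
ft_force: [-0.7, 0.6, -4.0]
gripper_width: 0.276
```

```bash
python3 -c "
from h import *
todo([416.4,-164,144],goalR(40,-.01))"
```

```text
t 6.6 pos [ 416.9 -145.2  144. ] doff [ -0.5 -18.8   0. ] rv [-0.0004  0.0011 -0.0014] q [ 0.17  0.31  2.18 -0.85  1.    0.79] F [-0.67  0.61 -3.98] M [ 0.91  0.03 -0.02] g 0.276
```

>>> {"method": "apply_moves", "body": {
  "commands": [
    {"offset": [0.0, -0.004, 0], "angular": [0, 0, 0]},
    {"offset": [0, -0.004, 0], "angular": [0, 0, 0]},
    {"offset": [0, -0.003, 0], "angular": [0, 0, 0]}
  ]
}}

```text
time: 6.9
position: [416.8, -157.4, 144.0]
orientation: [3.14, 0.698, 1.561]
ft_force: [-0.7, 0.4, -4.7]
gripper_width: 0.274
```

```bash
python3 -c "
from h import *
todo([416.4,-164,144],goalR(40,-.01))
snap('top','t8');snap('scene','s8')
crop('s8',190,100,100,75,8,'s8c');crop('t8',320,190,64,64,12,'t8c')
import numpy as np
a=cv2.imread('pics/s8c.png');b=cv2.resize(cv2.imread('pics/t8c.png'),(600,600));cv2.imwrite('pics/st8.png',cv2.resize(np.hstack([a,b]),None,fx=.57,fy=.57))"
```

```text
t 6.9 pos [ 416.8 -157.4  144. ] doff [-0.4 -6.6 -0. ] rv [-0.0003  0.0011 -0.001 ] q [ 0.15  0.31  2.19 -0.86  0.99  0.77] F [-0.7   0.44 -4.67] M [ 0.85 -0.   -0.04] g 0.274
```

View pics/st8.png

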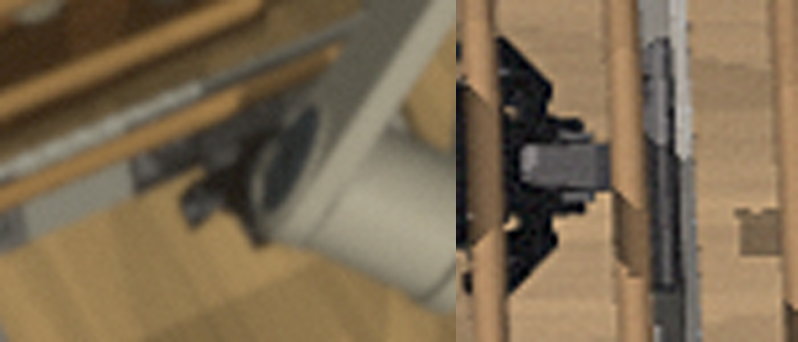

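>>> {"method": "apply_moves", "body": {
  "commands": [
    {"offset": [0.0, -0.003, 0], "angular": [0, 0, 0]},
    {"offset": [0, -0.002, 0], "angular": [0, 0, 0]}
  ]
}}

```text
time: 7.2
position: [416.9, -158.8, 142.7]
orientation: [3.138, 0.69, 1.56]
ft_force: [-9.1, 31.7, 7.7]
gripper_width: 0.272
```

>>> {"method": "apply_moves", "body": {
  "commands": [
    {"offset": [0.0, -0.002, 0], "angular": [0, 0, 0]}
  ]
}}

```text
time: 7.3
position: [417.2, -158.7, 142.1]
orientation: [3.136, 0.686, 1.56]
ft_force: [-7.2, 23.0, 4.2]
gripper_width: 0.274
```

>>> {"method": "apply_moves", "body": {
  "commands": [
    {"offset": [0.0, -0.002, 0], "angular": [0, 0, 0]}
  ]
}}

```text
time: 7.4
position: [417.5, -158.6, 141.6]
orientation: [3.135, 0.682, 1.561]
ft_force: [-5.3, 23.3, 3.2]
gripper_width: 0.277
```

>>> {"method": "apply_moves", "body": {
  "commands": [
    {"offset": [0.0, 0.0015, 0.001], "angular": [-0.004, 0.008, 0]}
  ]
}}

```text
time: 7.5
position: [417.7, -156.4, 142.6]
orientation: [-3.139, 0.685, 1.568]
ft_force: [-0.3, -0.6, -4.1]
gripper_width: 0.273
```

```bash
python3 -c "
from h import *
todo([416.4,-164,144],goalR(40,-.01))
snap('top','t9');snap('wrist','w9');snap('scene','s9')
todo([416.4,-164,144],goalR(40,-.01))
crop('t9',330,195,50,50,14,'t9c')
im=load('w9')['pixels'][::-1,::-1]; cv2.imwrite('pics/w9r.png',cv2.resize(im,None,fx=1.5,fy=1.5))"
```

```text
t 7.5 pos [ 417.7 -156.4  142.6] doff [-1.3 -7.6  1.4] rv [-0.0133 -0.0023 -0.0049] q [ 0.14  0.3   2.18 -0.85  0.98  0.76] F [-0.28 -0.59 -4.11] M [ 0.79 -0.01 -0.03] g 0.273
t 7.65 pos [ 417.7 -157.   142.7] doff [-1.3 -7.   1.3] rv [-0.0121 -0.0027 -0.0043] q [ 0.14  0.3   2.18 -0.86  0.98  0.76] F [-0.19 -0.35 -4.28] M [0.83 0.03 0.02] g 0.273
```

View pics/t9c.png

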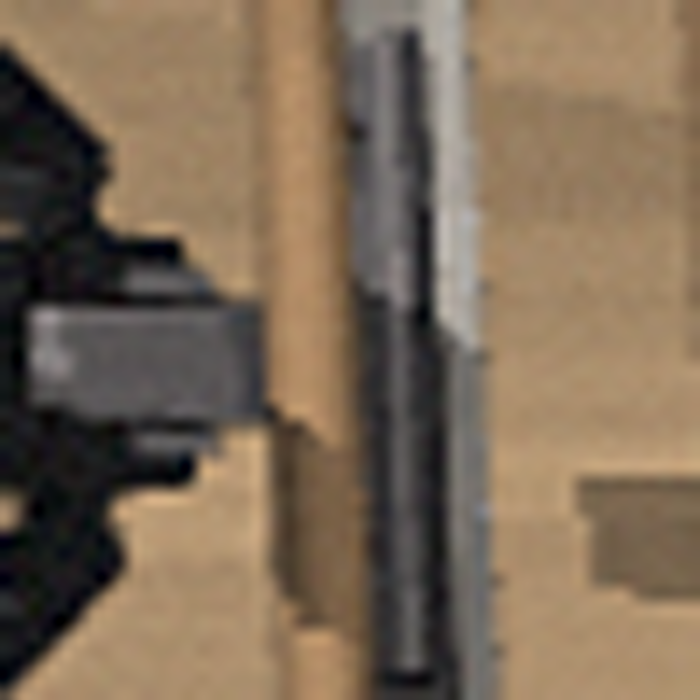

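View pics/w9r.png

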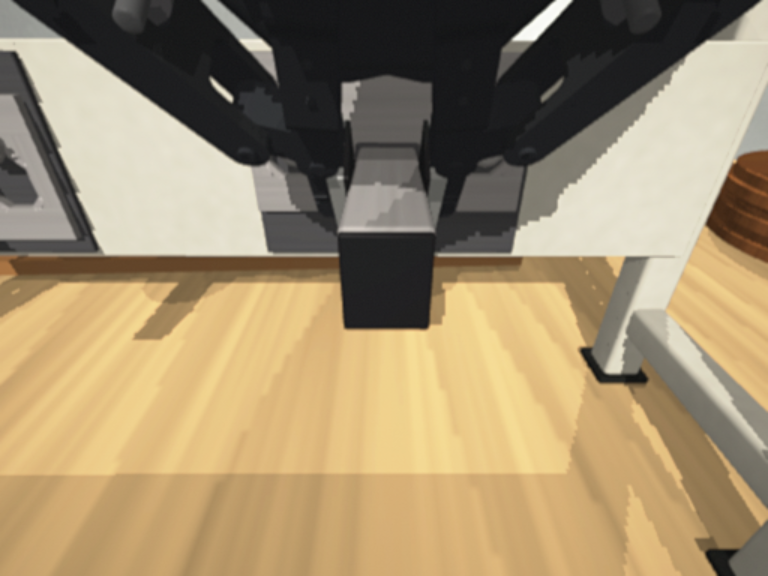

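```bash
python3 -c "
from h import *
def rc(k,x0,y0,w,h,s,o):
  im=load(k)['pixels'][::-1,::-1][y0:y0+h,x0:x0+w]; cv2.imwrite('pics/%s.png'%o,cv2.resize(im,None,fx=s,fy=s,interpolation=cv2.INTER_CUBIC))
rc('w9',160,90,200,90,4,'w9c')
rc('w4',160,90,200,90,4,'w4c')
"
```

```text
(no output)
```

View pics/w9c.png

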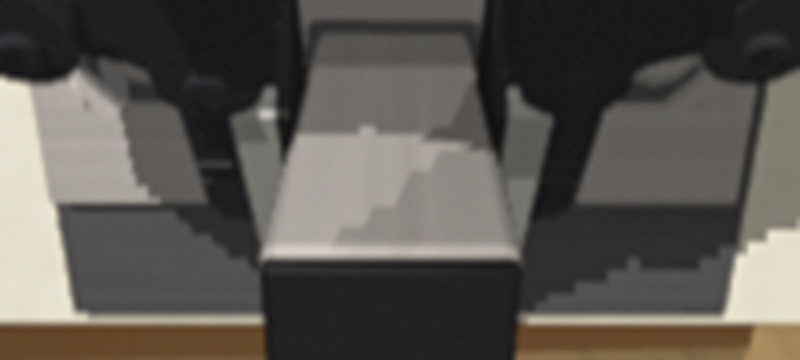

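View pics/w4c.png

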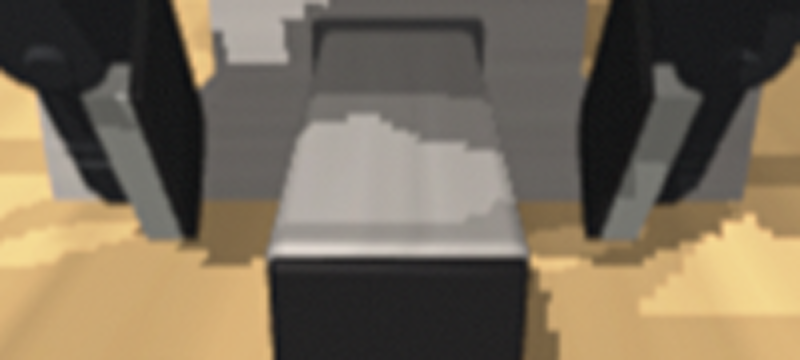

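```bash
cat > c.py <<'E'
from fit import *
w9=load('w9');w4=load('w4')
C=lambda p:pix(160,90,4,p)
def un(p): return [((511-p[0])-160+.5)*4-.5,((383-p[1])-90+.5)*4-.5]
L=[(-4,62,0),(-4,-62,0),(-100,12.5,30),(-100,-12.5,30)]
for w,P in((w4,[(53,198),(743,198),(270,258),(526,258)]),(w9,[(52,204),(742,204),(263,262),(520,262)])):
    o=[(w,l,C(p)) for l,p in zip(L,P)]
    x,r=fit(o,[417,-195,130,0]); print('bracket',x.round(3)); print((r*4).round(1).tolist())
def W(o,yaw,L): return Ro.from_euler('z',-np.pi/2+yaw).as_matrix()@np.array(L,float)+o
for y in(-195,-198,-202):
    m=np.array([417,y,160.2]); print(y,[np.round(un(proj(w9,W(m,-.01,(0,s*65,-57)))),0) for s in(1,-1)])
x,r=fit([(w9,lambda p:(0,65,0),C((77,312))),(w9,lambda p:(0,-65,0),C((725,312)))],[417,-195,103,0]);print(x)
E
python3 c.py
```

```text
bracket [ 5.02828e+02  4.61090e+01 -2.50000e-01  4.30000e-02]
[[-3.1, -1.6], [3.8, -3.6], [8.2, 1.5], [-10.6, 0.7]]
bracket [ 4.18124e+02 -1.94366e+02  1.30349e+02 -1.30000e-02]
[[-5.4, 8.9], [6.6, 4.3], [6.1, -1.0], [-6.8, -2.9]]
-195 [array([ 76., 317.]), array([726., 320.])]
-198 [array([ 80., 310.]), array([722., 314.])]
-202 [array([ 84., 301.]), array([717., 305.])]
[ 4.16772523e+02 -1.96312140e+02  1.03984242e+02  3.24221205e-03]
```

>>> {"method": "apply_moves", "body": {
  "commands": [
    {"offset": [-0.001, -0.0005, -0.003], "angular": [-0.012, -0.003, -0.004]},
    {"offset": [0, 0, -0.003], "angular": [0, 0, 0]}
  ]
}}

```text
time: 7.85
position: [416.7, -158.0, 136.6]
orientation: [3.14, 0.699, 1.559]
ft_force: [-0.6, -0.4, -5.0]
gripper_width: 0.274
```

```bash
python3 -c "
from h import *
todo([416.4,-157.5,126],goalR(40,-.01))"
```

```text
t 7.85 pos [ 416.7 -158.   136.6] doff [ -0.3   0.5 -10.6] rv [0.0012 0.0015 0.0007] q [ 0.14  0.32  2.19 -0.88  0.98  0.79] F [-0.6  -0.44 -4.96] M [ 0.84 -0.01  0.  ] g 0.274
```

>>> {"method": "apply_moves", "body": {
  "commands": [
    {"offset": [0, 0.0003, -0.003], "angular": [0, 0, 0]},
    {"offset": [0, 0, -0.003], "angular": [0, 0, 0]}
  ]
}}

```text
time: 8.05
position: [416.4, -157.9, 129.7]
orientation: [3.14, 0.7, 1.559]
ft_force: [0.0, -0.2, -4.4]
gripper_width: 0.276
```

```bash
python3 -c "
from h import *
todo([416.4,-157.5,126],goalR(40,-.01))"
```

```text
t 8.05 pos [ 416.4 -157.9  129.7] doff [-0.   0.4 -3.7] rv [0.0014 0.0008 0.0009] q [ 0.15  0.34  2.19 -0.88  0.97  0.81] F [ 0.01 -0.24 -4.41] M [ 0.85 -0.02  0.01] g 0.276
```

>>> {"method": "apply_moves", "body": {
  "commands": [
    {"offset": [0, 0, -0.002], "angular": [0, 0, 0]}
  ]
}}

```text
time: 8.15
position: [416.2, -158.0, 127.2]
orientation: [3.141, 0.7, 1.56]
ft_force: [0.0, 1.1, -4.8]
gripper_width: 0.277
```

>>> {"method": "apply_moves", "body": {
  "commands": [
    {"offset": [0, 0, -0.0015], "angular": [0, 0, 0]}
  ]
}}

```text
time: 8.25
position: [416.2, -158.1, 125.7]
orientation: [-3.141, 0.7, 1.56]
ft_force: [-4.1, 8.0, 10.3]
gripper_width: 0.278
```

>>> {"method": "apply_moves", "body": {
  "commands": [
    {"offset": [0, 0, -0.001], "angular": [0, 0, 0]}
  ]
}}

```text
time: 8.35
position: [416.1, -158.2, 125.3]
orientation: [-3.141, 0.702, 1.56]
ft_force: [-7.3, 14.7, 17.8]
gripper_width: 0.275
```

>>> {"method": "apply_moves", "body": {
  "commands": [
    {"offset": [0.0005, 0.0005, 0.0003], "angular": [0, 0, 0]}
  ]
}}

```text
time: 8.45
position: [416.4, -157.9, 126.0]
orientation: [-3.141, 0.703, 1.56]
ft_force: [0.3, -0.5, -3.8]
gripper_width: 0.276
```

>>> {"method": "apply_moves", "body": {
  "commands": [
    {"offset": [0, 0, 0], "angular": [0, 0, 0]}
  ]
}}

```text
time: 8.55
position: [416.6, -157.8, 126.1]
orientation: [-3.141, 0.703, 1.56]
ft_force: [-0.3, 0.5, -3.8]
gripper_width: 0.275
```

```bash
python3 -c "
from h import *
todo([416.4,-157.5,126],goalR(40,-.01))
snap('top','t10');snap('wrist','w10');snap('scene','s10')
crop('t10',330,195,50,50,12,'t10c')
im=load('w10')['pixels'][::-1,::-1]; cv2.imwrite('pics/w10r.png',cv2.resize(im[40:180,100:420],None,fx=2.5,fy=2.5))"
```

```text
t 8.55 pos [ 416.6 -157.8  126.1] doff [-0.2  0.3 -0.1] rv [ 0.0046 -0.0004  0.0012] q [ 0.15  0.35  2.19 -0.89  0.96  0.82] F [-0.32  0.52 -3.83] M [0.81 0.   0.01] g 0.275
```

View pics/w10r.png

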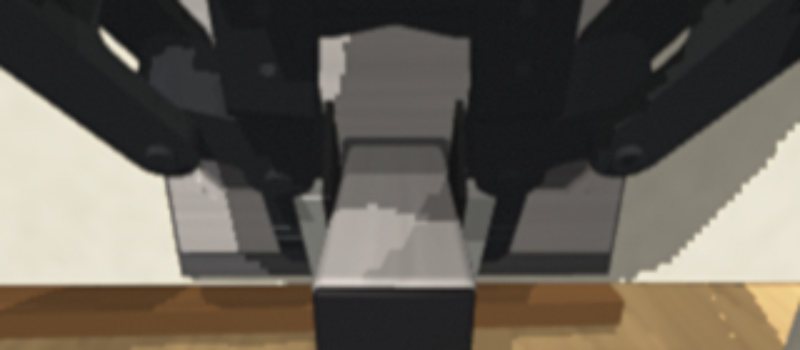

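View pics/t10c.png

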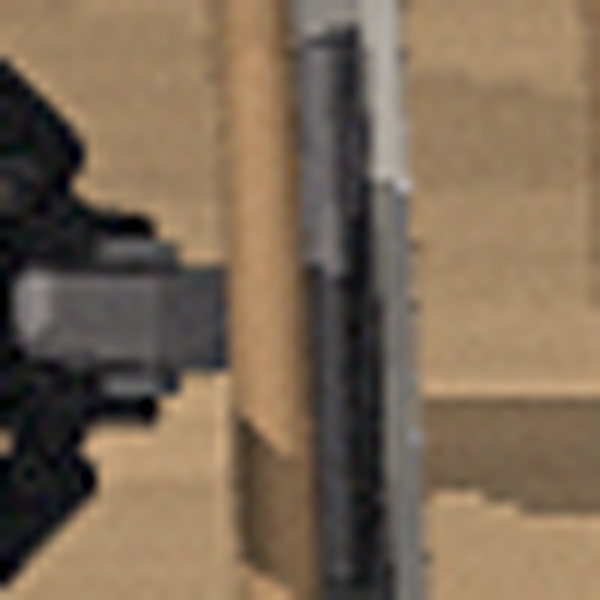

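Bracket home on both studs and held without load (plate centred on the stud plate, lower edge parallel). Starting the pull in small steps.

>>> {"method": "apply_moves", "body": {
  "commands": [
    {"offset": [0, 0.0005, 0], "angular": [0, 0, 0]}
  ]
}}

```text
time: 8.8
position: [416.6, -157.5, 126.0]
orientation: [-3.141, 0.703, 1.56]
ft_force: [-0.0, -0.5, -2.2]
gripper_width: 0.273
```

>>> {"method": "apply_moves", "body": {
  "commands": [
    {"offset": [0, 0.0005, 0], "angular": [0, 0, 0]}
  ]
}}

```text
time: 8.9
position: [416.5, -157.1, 126.0]
orientation: [-3.141, 0.703, 1.56]
ft_force: [-0.4, -0.3, -3.8]
gripper_width: 0.275
```

>>> {"method": "apply_moves", "body": {
  "commands": [
    {"offset": [0, 0.0005, 0], "angular": [0, 0, 0]}
  ]
}}

```text
time: 9.0
position: [416.5, -156.7, 126.0]
orientation: [-3.141, 0.703, 1.56]
ft_force: [-0.7, -1.1, -2.9]
gripper_width: 0.275
```

>>> {"method": "apply_moves", "body": {
  "commands": [
    {"offset": [0, 0.0005, 0], "angular": [0, 0, 0]}
  ]
}}

```text
time: 9.1
position: [416.5, -156.3, 126.1]
orientation: [-3.141, 0.704, 1.56]
ft_force: [0.7, -5.2, -4.2]
gripper_width: 0.276
```

>>> {"method": "apply_moves", "body": {
  "commands": [
    {"offset": [0, 0.0008, 0], "angular": [0, 0, 0]}
  ]
}}

```text
time: 9.2
position: [416.3, -156.0, 126.2]
orientation: [-3.14, 0.705, 1.561]
ft_force: [0.6, -10.6, -6.9]
gripper_width: 0.272
```

>>> {"method": "apply_moves", "body": {
  "commands": [
    {"offset": [0, 0.001, 0], "angular": [0, 0, 0]}
  ]
}}

```text
time: 9.3
position: [416.2, -155.8, 126.3]
orientation: [-3.138, 0.706, 1.563]
ft_force: [2.3, -15.2, -8.6]
gripper_width: 0.275
```

>>> {"method": "apply_moves", "body": {
  "commands": [
    {"offset": [0, 0.001, -0.0002], "angular": [0, 0, 0]}
  ]
}}

```text
time: 9.4
position: [416.1, -155.8, 126.3]
orientation: [-3.137, 0.708, 1.566]
ft_force: [2.8, -17.6, -9.4]
gripper_width: 0.278
```

>>> {"method": "apply_moves", "body": {
  "commands": [
    {"offset": [0, 0.001, -0.0002], "angular": [0, 0, 0]},
    {"offset": [0, 0.001, -0.0002], "angular": [0, 0, 0]}
  ]
}}

```text
time: 9.6
position: [416.0, -155.9, 126.2]
orientation: [-3.134, 0.712, 1.57]
ft_force: [2.3, -15.8, -10.0]
gripper_width: 0.27
```

>>> {"method": "apply_moves", "body": {
  "commands": [
    {"offset": [0, 0.0009, -0.0002], "angular": [0, 0, 0]},
    {"offset": [0, 0.0009, -0.0001], "angular": [0, 0, 0]}
  ]
}}

```text
time: 9.8
position: [415.9, -156.0, 126.0]
orientation: [-3.131, 0.716, 1.573]
ft_force: [2.0, -14.7, -9.4]
gripper_width: 0.27
```

>>> {"method": "apply_moves", "body": {
  "commands": [
    {"offset": [0, 0.0009, -0.0001], "angular": [0, 0, 0]},
    {"offset": [0, 0.0009, -0.0001], "angular": [0, 0, 0]}
  ]
}}

```text
time: 10.0
position: [415.9, -156.1, 126.0]
orientation: [-3.129, 0.719, 1.576]
ft_force: [2.1, -15.0, -9.7]
gripper_width: 0.269
```

>>> {"method": "apply_moves", "body": {
  "commands": [
    {"offset": [0, 0.0009, -0.0001], "angular": [0, 0, 0]},
    {"offset": [0, 0.0009, -0.0001], "angular": [0, 0, 0]}
  ]
}}

```text
time: 10.2
position: [415.8, -156.2, 126.0]
orientation: [-3.127, 0.723, 1.579]
ft_force: [2.7, -15.5, -9.1]
gripper_width: 0.275
```

>>> {"method": "apply_moves", "body": {
  "commands": [
    {"offset": [0, 0.0009, -0.0001], "angular": [0, 0, 0]},
    {"offset": [0, 0.0009, -0.0001], "angular": [0, 0, 0]}
  ]
}}

```text
time: 10.4
position: [415.6, -156.3, 126.0]
orientation: [-3.125, 0.726, 1.581]
ft_force: [2.9, -15.4, -9.0]
gripper_width: 0.272
```

>>> {"method": "apply_moves", "body": {
  "commands": [
    {"offset": [0, 0.0009, 0], "angular": [0, 0, 0]},
    {"offset": [0, 0.0009, 0], "angular": [0, 0, 0]},
    {"offset": [0, 0.0009, 0], "angular": [0, 0, 0]}
  ]
}}

```text
time: 10.7
position: [415.5, -156.4, 126.1]
orientation: [-3.122, 0.731, 1.584]
ft_force: [4.2, -15.7, -10.0]
gripper_width: 0.273
```

```bash
python3 -c "
from h import *
todo([416.4,-157.5,126],goalR(40,-.01))
snap('top','t11');snap('wrist','w11')
todo([416.4,-157.5,126],goalR(40,-.01))
crop('t11',330,195,50,50,12,'t11c')
im=load('w11')['pixels'][::-1,::-1]; cv2.imwrite('pics/w11r.png',cv2.resize(im[40:180,100:420],None,fx=2.5,fy=2.5))"
```

```text
t 10.7 pos [ 415.5 -156.4  126.1] doff [ 0.9 -1.1 -0.1] rv [ 0.0324 -0.0147 -0.0104] q [ 0.17  0.36  2.19 -0.91  0.98  0.84] F [  4.23 -15.75 -10.04] M [ 0.33 -0.58  0.49] g 0.273
t 10.8 pos [ 415.5 -156.4  126.1] doff [ 0.9 -1.1 -0.1] rv [ 0.0324 -0.0148 -0.0103] q [ 0.17  0.36  2.19 -0.91  0.98  0.84] F [  2.93 -15.72 -11.02] M [ 0.25 -0.52  0.49] g 0.274
```

View pics/w11r.png

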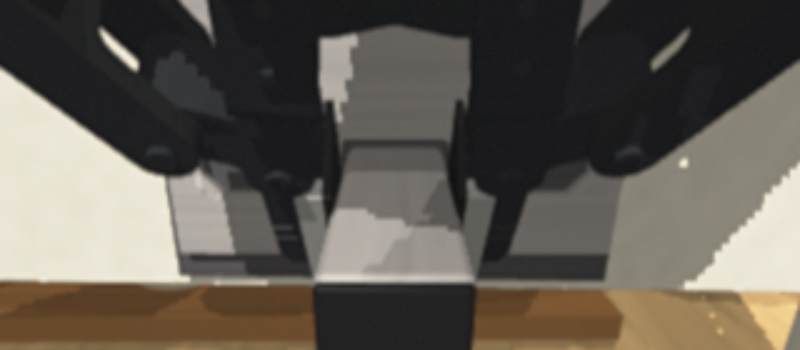

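The pull held about 15–17 N for 1.5 s, but the hand tilted by 0.03 rad, so the foot clearance is less certain than I'd like. I'll relax, square up and repeat the pull with the tilt corrected.

>>> {"method": "apply_moves", "body": {
  "commands": [
    {"offset": [0.0005, -0.0003, 0], "angular": [0.016, -0.007, -0.005]},
    {"offset": [0.0003, 0, 0], "angular": [0.014, -0.007, -0.005]},
    {"offset": [0, 0, 0], "angular": [0, 0, 0]}
  ]
}}

```text
time: 11.1
position: [416.4, -157.0, 126.1]
orientation: [-3.141, 0.7, 1.561]
ft_force: [0.1, -1.1, -1.8]
gripper_width: 0.269
```

```bash
python3 -c "
from h import *
todo([416.5,-156.5,126],goalR(40,-.01))"
```

```text
t 11.1 pos [ 416.4 -157.   126.1] doff [ 0.1  0.5 -0.1] rv [ 0.0014 -0.0002  0.0004] q [ 0.15  0.34  2.2  -0.89  0.96  0.82] F [ 0.11 -1.05 -1.8 ] M [ 0.48  0.03 -0.01] g 0.269
```

Squared up with no load. Second pull, with a small counter-rotation each row.

>>> {"method": "apply_moves", "body": {
  "commands": [
    {"offset": [0, 0.0006, 0], "angular": [0, 0, 0]},
    {"offset": [0, 0.0006, 0], "angular": [0.001, 0, 0]}
  ]
}}

```text
time: 11.3
position: [416.2, -156.0, 126.3]
orientation: [-3.141, 0.699, 1.561]
ft_force: [0.9, -7.3, -5.0]
gripper_width: 0.272
```

>>> {"method": "apply_moves", "body": {
  "commands": [
    {"offset": [0, 0.0008, 0], "angular": [0.001, 0, 0]}
  ]
}}

```text
time: 11.4
position: [416.1, -155.7, 126.4]
orientation: [-3.14, 0.7, 1.562]
ft_force: [1.2, -13.1, -7.7]
gripper_width: 0.272
```

>>> {"method": "apply_moves", "body": {
  "commands": [
    {"offset": [0, 0.0009, 0], "angular": [0.002, -0.001, -0.001]}
  ]
}}

```text
time: 11.5
position: [416.0, -155.5, 126.6]
orientation: [-3.14, 0.699, 1.563]
ft_force: [2.4, -15.4, -9.1]
gripper_width: 0.27
```

>>> {"method": "apply_moves", "body": {
  "commands": [
    {"offset": [0, 0.0008, -0.0002], "angular": [0.002, -0.001, -0.001]}
  ]
}}

```text
time: 11.6
position: [416.0, -155.5, 126.5]
orientation: [-3.139, 0.699, 1.564]
ft_force: [2.2, -15.5, -6.9]
gripper_width: 0.271
```

>>> {"method": "apply_moves", "body": {
  "commands": [
    {"offset": [0, 0.0008, -0.0002], "angular": [0.002, -0.001, -0.001]},
    {"offset": [0, 0.0008, -0.0002], "angular": [0.002, -0.001, -0.001]}
  ]
}}

```text
time: 11.8
position: [416.0, -155.6, 126.4]
orientation: [-3.139, 0.699, 1.565]
ft_force: [1.7, -13.0, -6.8]
gripper_width: 0.271
```

>>> {"method": "apply_moves", "body": {
  "commands": [
    {"offset": [0, 0.0008, -0.0002], "angular": [0.002, -0.001, -0.001]},
    {"offset": [0, 0.0008, -0.0002], "angular": [0.002, -0.001, -0.001]}
  ]
}}

```text
time: 12.0
position: [415.9, -155.6, 126.4]
orientation: [-3.139, 0.699, 1.566]
ft_force: [2.1, -13.1, -6.0]
gripper_width: 0.274
```

>>> {"method": "apply_moves", "body": {
  "commands": [
    {"offset": [0, 0.0008, -0.0002], "angular": [0.002, -0.001, -0.001]},
    {"offset": [0, 0.0008, -0.0002], "angular": [0.002, -0.001, -0.001]}
  ]
}}

```text
time: 12.2
position: [416.0, -155.5, 126.4]
orientation: [-3.139, 0.699, 1.566]
ft_force: [2.0, -12.1, -6.2]
gripper_width: 0.274
```

>>> {"method": "apply_moves", "body": {
  "commands": [
    {"offset": [0, 0.0008, -0.0002], "angular": [0.002, -0.001, -0.001]},
    {"offset": [0, 0.0008, -0.0002], "angular": [0.002, -0.001, -0.001]}
  ]
}}

```text
time: 12.4
position: [415.9, -155.5, 126.4]
orientation: [-3.139, 0.699, 1.567]
ft_force: [1.4, -12.8, -6.1]
gripper_width: 0.277
```

>>> {"method": "apply_moves", "body": {
  "commands": [
    {"offset": [0, 0.0008, -0.0002], "angular": [0.002, -0.001, -0.001]}
  ]
}}

```text
time: 12.5
position: [415.9, -155.5, 126.4]
orientation: [-3.138, 0.699, 1.567]
ft_force: [1.9, -12.3, -6.2]
gripper_width: 0.276
```

Second pull was steady at 12–15 N for over 1 s, without tilt. Relaxing, setting it down and releasing.

>>> {"method": "apply_moves", "body": {
  "commands": [
    {"offset": [0.0003, -0.001, 0], "angular": [0, 0, -0.002]},
    {"offset": [0.0002, -0.0008, -0.0003], "angular": [0, 0, -0.002]},
    {"offset": [0, 0, -0.0003], "angular": [0, 0, 0]}
  ]
}}

```text
time: 12.8
position: [416.5, -157.2, 125.8]
orientation: [-3.138, 0.7, 1.563]
ft_force: [-0.5, -0.9, 1.0]
gripper_width: 0.276
```

>>> {"method": "apply_moves", "body": {
  "commands": [
    {"offset": [0, 0, 0], "angular": [0, 0, 0]},
    {"offset": [0, 0, 0], "angular": [0, 0, 0]},
    {"offset": [0, 0, 0], "angular": [0, 0, 0]},
    {"offset": [0, 0, 0], "angular": [0, 0, 0]},
    {"offset": [0, 0, 0], "angular": [0, 0, 0]}
  ],
  "hand": 0.055
}}

```text
time: 13.3
position: [417.1, -157.0, 126.3]
orientation: [-3.14, 0.7, 1.563]
ft_force: [0.2, -0.3, 0.0]
gripper_width: 0.645
```

```bash
python3 -c "
from h import *
todo([416.5,-156.5,126],goalR(40,-.01))
snap('wrist','w12')
im=load('w12')['pixels'][::-1,::-1]; cv2.imwrite('pics/w12r.png',cv2.resize(im,None,fx=1.5,fy=1.5))"
```

```text
t 13.3 pos [ 417.1 -157.   126.3] doff [-0.6  0.5 -0.3] rv [ 0.002  -0.0016 -0.0012] q [ 0.15  0.34  2.19 -0.89  0.96  0.82] F [ 0.19 -0.3   0.03] M [ 0.33 -0.02  0.01] g 0.645
```

View pics/w12r.png

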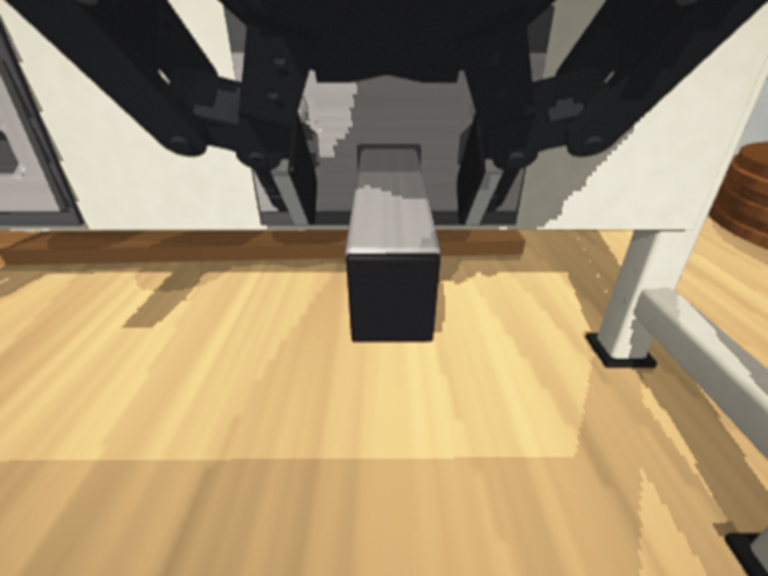

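Released; bracket stays on the studs (tube end at 393,295), both fingers clear. Backing out along the finger axis.

>>> {"method": "apply_moves", "body": {
  "commands": [
    {"offset": [-0.0005, 0.006, 0.007], "angular": [0, 0, 0]},
    {"offset": [0, 0.013, 0.015], "angular": [0, 0, 0]},
    {"offset": [0, 0.016, 0.019], "angular": [0, 0, 0]},
    {"offset": [0, 0.02, 0.02], "angular": [0, 0, 0]},
    {"offset": [0, 0.03, 0.02], "angular": [0, 0, 0]},
    {"offset": [0, 0.04, 0.01], "angular": [0, 0, 0]},
    {"offset": [0, 0.04, 0.0], "angular": [0, 0, 0]},
    {"offset": [0, 0.03, 0.0], "angular": [0, 0, 0]},
    {"offset": [0, 0, 0], "angular": [0, 0, 0]}
  ]
}}

```text
time: 14.25
position: [413.4, 48.7, 224.8]
orientation: [-3.138, 0.694, 1.562]
ft_force: [0.3, -1.8, 1.1]
gripper_width: 0.645
```

```bash
python3 -c "
from h import *
todo([416.5,-156.5,126],goalR(40,-.01))
snap('wrist','w13');snap('scene','s13');snap('top','t13')
im=load('w13')['pixels'][::-1,::-1]; cv2.imwrite('pics/w13r.png',cv2.resize(im,None,fx=1.5,fy=1.5))
cv2.imwrite('pics/w13c.png',cv2.resize(im[30:180,100:330],None,fx=3.4,fy=3.4,interpolation=cv2.INTER_CUBIC))"
```

```text
t 14.25 pos [413.4  48.7 224.8] doff [   3.1 -205.2  -98.8] rv [-0.0046 -0.0025  0.0006] q [ 0.57  0.26  1.99 -0.58  1.36  0.84] F [ 0.25 -1.79  1.09] M [ 0.33 -0.04  0.01] g 0.645
```

View pics/w13r.png

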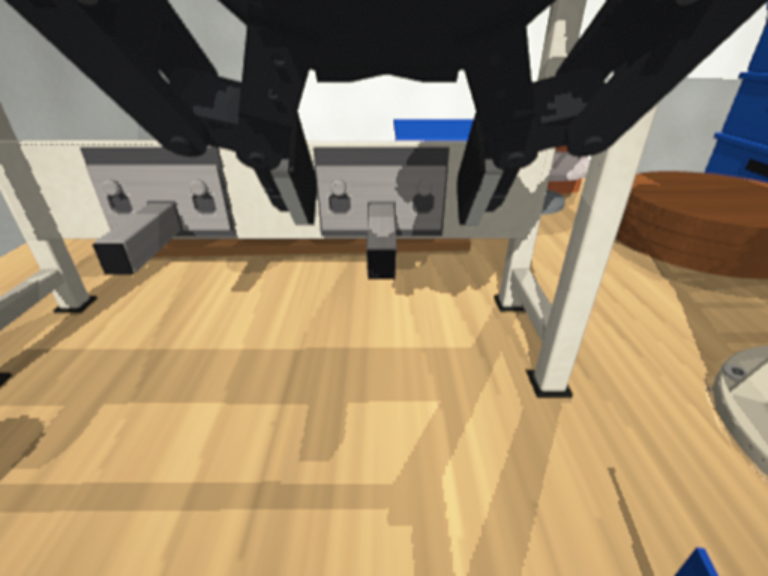

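View pics/w13c.png

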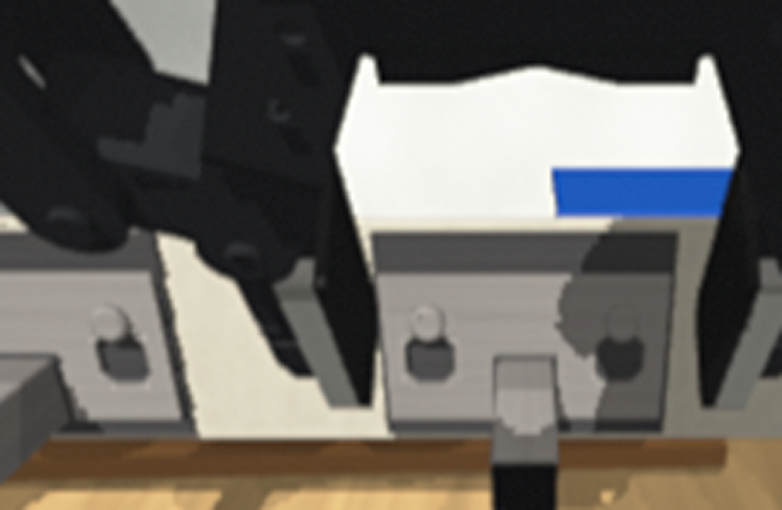

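View pics/t13.png

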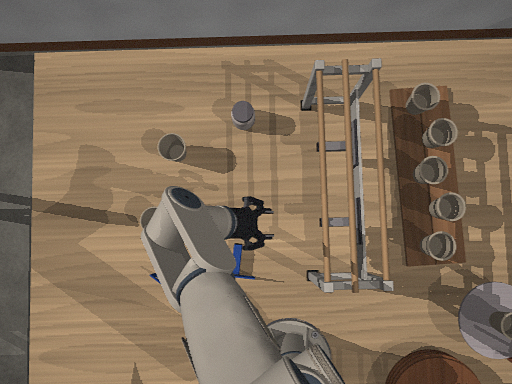

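The loose bracket hangs like the fitted one: both heads show at the top of their slots (crop 428,322 and 622,322), with the plates level. I'll check the cups and the jar in the scene view.

View pics/s13.png

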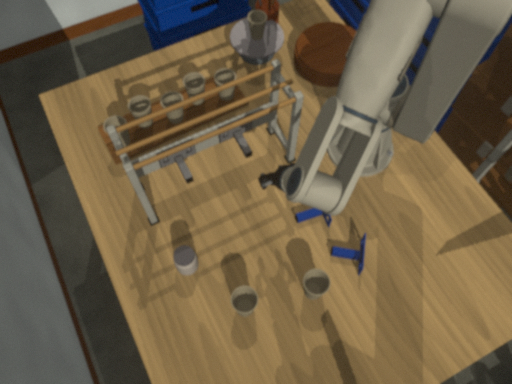

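```bash
python3 -c "
from h import *
a=load('scene0')['pixels'].astype(int);b=load('s13')['pixels'].astype(int)
for n,(x,y) in dict(a=(244,300),b=(316,283),j=(185,260)).items(): print(n,np.abs(a-b)[y-16:y+16,x-16:x+16].mean())"
```

```text
a 3.9443359375
b 3.177734375
j 3.1474609375
```

Cups (244,300 and 316,283) and the jar (185,260) stand unchanged, and the robot is clear. Handing in.

```bash
python3 -c "
from rig import manip
print(manip.close_job())"
```

```text
the job is handed in; nothing more can be done
None
```

The bracket hangs released on both studs, dropped home, and it passed the pull test. I handed the job in at about 14.4 s; no verdict came back.

- **Hanging:** I gripped the grey bracket's arm with the hand leaning 40°, passed both stud heads through the wide openings and lowered it about 18 mm until it seated. In the last wrist view both studs sit at the closed tops of their slots, as on the fitted bracket.
- **First pull:** The wrist force straight out was about 15–17.6 N, held for about 1.5 s. The hand tilted by 0.03 rad during it, so I was less sure the bracket's foot was clear of the stud plate; I put the gap at 1.6–2 mm.
- **Second pull:** I squared the hand up and repeated it at 12–15.5 N for about 1.1 s with no noticeable tilt. The wrist force readings stayed below 22 N in both pulls, including a sideways part of up to about 6 N.
- **Cups, jar, robot:** The cups and the jar look unchanged between the first and last scene pictures. The robot was clear of everything at hand-in.

**Disagreement:** My first camera fit put the stud plate about 5 mm too deep (y -202 instead of about -196.5 mm). Contact while inserting and a closer wrist view corrected it. That contact briefly pressed the bracket on the stud plate with about 32 N, before it was hung.

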